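# Index the cue jig by one hole

### The job

Set the cue jig to its next angle: hook a fingertip through the pull ring from below its upper rim, lift the spring pin clear of its hole, swing the arm over by one hole to the one marked by the pointed marker peg (not the flat cap), and let the pin spring fully home there. Use the fingertips only as a hook and be gentle: do not pinch or grip the ring, do not force the jig, leave the loose things where they are, and finish clear.

Things in the scene. Friction and masses are not known exactly. Their poses are not given: they have to be found in the camera images.
- jig: angle jig, fixed: aluminium plate 310 x 310 x 28 mm. Origin on the swing arm's pivot axis at table height; the plate reaches 255 mm along its -x (towards the robot), 55 mm along +x, 155 mm to each side. In its top are five 13 mm index holes on an arc of radius 180 mm about the pivot, at arm angles -30, -15, 0, 15, 30 degrees
- pivot (a point): point on the pivot axis at the top of the plate, 28 mm above the table; axes as the jig's
- swing_arm (a joint): turn of the swing arm about the pivot, rad, anticlockwise from above, stops at +-0.56. At 0 (start, middle hole) it points from the pivot along the jig's -x, towards the robot; positive takes its near end to the jig's -y. Holes are 0.262 rad (15 degrees, 47 mm at the pin) apart. With the pin up it turns easily (about 1 N at the pin) and stays where it is left
- blank_end (a point): near end of the wooden cue blank (29 mm thick) clamped on top of the dark steel arm, on the blank's axis, 115 mm from the pivot and 73 mm above the table; its clamps reach 93 mm. The round steel boss that carries the pin at the arm's near end is 38 mm across, its top 62 mm above the table
- index_pin (a joint): lift of the spring index pin, m: 0 fully home, 0.013 and more clear of the plate, stop at 0.030. A spring drives it down: lifting takes about 6 N at first, 9 N at 0.020. Let down between holes it stays up on the plate at about 0.013; its round tip finds a hole from about 4 mm off
- ring_center (a point): centre of the pull ring on the pin's top, 180 mm from the pivot, 105 mm above the table with the pin home; moves with pin and arm. Upright steel ring, 60 mm inside, 72 mm outside, 6 mm round wire, rigid with the pin. x is the axis of its opening and points along the arm to the pivot, away from the robot; z is up
- pin_tip (a point): lower tip of the pin, on its axis, 90 mm below the ring's centre
- marker_peg: slim turned marker peg with a waist and pointed head, 36 mm tall, 18 mm foot, fixed in the plate 45 mm outside (on the robot's side of) the hole next to the middle one, on one side or the other: it marks the hole wanted. Origin at its foot, on top of the plate
- flat_cap: plain flat disc 5 mm tall, 18 mm across, fixed in the same place in front of the neighbouring hole on the other side: means nothing. Origin at its foot
- ferrule: bystander: small plain brass tube, 24 mm across, 28 mm tall, upright on the jig's plate; loose, origin under its centre
- chalk: bystander: 22 mm cube of cue chalk on the jig's plate; loose, origin under its centre
- oil_jar: bystander: glass jar with steel cap, 56 mm across, 75 mm tall, on the table beside the jig; loose, origin under its centre
- wrench: bystander: steel wrench lying on the table beside the jig; loose, origin under its centre
- tape_roll: bystander: roll of paper tape, 84 mm across, 24 mm tall, lying on the table; loose, origin under its centre
- screwdriver: bystander: screwdriver lying on the table; loose, origin under its centre
- cue_offcut: bystander: square wooden offcut 30 x 110 x 30 mm on the table; loose, origin under its centre

How it is judged (in metres and radians):
On the way, in this order (a step that is already met when the one before it is completed fails the run):
1. the pin is lifted clear of the plate (value of joint index_pin above 0.013 m), for 0.1 s.
2. the pin is fully home in the marked hole (value of joint index_pin below 0.003 m and horizontal distance between pin_tip and marker_peg below 0.052 m), for 0.2 s.
At the end, for the whole second after the job is handed in: The pin is home (within 3 mm of fully down) in the hole beside the marker peg (pin axis within 52 mm of the peg's axis, 45 mm nominal), and the arm is at rest (all of step 2 and velocity of joint swing_arm between -0.05 and 0.05 rad/s); the robot touches nothing.
It fails at once if a loose bystander is lifted or pushed away (more than 20 mm) (distance of any of ferrule, chalk, oil_jar, wrench, tape_roll, screwdriver, cue_offcut from where it was at the start of the episode above 0.02 m).
It fails at once if the jig is forced or the ring is pinched: more than 35 N between the fingers and any part of the jig (contact force between the fingers and jig above 35 N).
It also fails if it takes over 32 s, if anything falls off the work surface, if the arm or the gripper's body presses on something with over 40 N, if the wrist force passes 120 N, or if a joint passes its speed limit or range.

### The arm

A 7-joint arm with a two-finger parallel gripper is mounted at the origin on the work surface. World frame = base frame: x ahead of the robot, y to its left, z up, the work surface at z = 0. Lengths are in m, angles in degrees, forces in N, time in s.
With the tool pointing down it reaches from about 0.4 to 0.875 m from the base axis. Payload 19.3 kg.
Tool frame: the origin (TCP) lies at the very end of the fingers, on their centre line; the grasp point (between the pads) lies grip_depth behind it (grip_depth is the distance from the TCP to the grasp point, in m); x points along the fingers, z is the direction in which the jaws open and shut, and the axes are right-handed (so a half turn about x gives the same grasp; the last joint's range is limited). The gripper opens to 85 mm and grips with 20 to 120 N. Pads are 22 mm wide; open, the fingers measure 114 mm over their backs; the gripper's body (76 mm by 85 mm) begins 54 mm behind the grasp point. The pads swing forward as they close: fully open they stand 13 mm farther back than shut.
Start: joints at [-68.365, 29.874, -2.08, 91.645, 1.215, 58.505, -6.463], TCP at [0.271, 0.563, 0.231] pointing down, gripper open.
Joint ranges: [-166.77, 166.77], [-17.47, 122.26], [-85.68, 81.53], [9.62, 139.38], [-72.42, 252.41], [9.2, 110.78], [-144.41, 144.41]. Speed limits (degrees/s): [108.29, 108.29, 136.94, 136.94, 172.46, 172.46, 172.46].

### API

Orientations are given as [roll, pitch, yaw] about the fixed x, y, z axes, in that order (R = Rz(yaw) Ry(pitch) Rx(roll)).
In Python, from bench import * gives the robot as it stands. The module is installed in compiled form; this text tells all that it offers.
- The arm moves only by the tool step_arm, never from a script. Its argument "series" is a list of rows, each an object with "grip": the finger opening in mm, from 0 to 85.4; "translation": the shift along the tool's x, y, z in mm, a list of three; "roll": the turn about the tool's x in rad. In form: [{"grip": grip, "translation": [x, y, z], "roll": roll}, ...]. A call has 1 to 12 rows; each row is the pose to reach, as a shift and turn from the pose measured when the call began, along the tool's axes at that moment; what a row does not reach only later rows make up. A row lasts 1/10 s, in which the tool goes at most 50 mm and 8.59 degrees, less where a joint would pass 70% of its speed; a pose out of reach is approached as far as the arm can. A call with a gripper value outside its range is refused whole. The fingers move at their own pace and stop on an object; "squeeze" is the grip in N (left out, the last holds). Time passes only in rows, so rows that repeat a pose let the fingers close. It gives the time, the measured TCP pose, the force and the opening at its end, in the units of the state.
- sense(): the state, without advancing time (a new reading comes with each control period).
- get_image(name): name is "side" or "top"; returns (picture, depth): 384x512x3 uint8, red, green, blue; 384x512 float32, m along the optical axis (not along the pixel's ray), 0 where there is no reading.
- camera_model(name): a dict with "K" (3x3 intrinsics, pixels), "R" (3x3) and "t" (3): a world point X has camera coordinates R X + t. Camera axes: x right, y down, z forward; pixel columns grow to the right and rows downward; lengths in m; the calibration is good to about 2 mm. A picture is of the moment at which its call begins. camera_model takes no time and is no camera call.
- finish_job(): hands the job in, once; it reports no verdict.
The state is a dict: "clock": time; "joint_positions": joint angles; "dq": joint speeds; "joint_efforts": joint torques, N m; "ee_pos": TCP position; "tool_rot": TCP orientation; "contact_force": force on the tool from outside, world axes, zero at the start; "torque": the same for the moment, N m; "finger_gap": finger opening in m.
Only numpy, scipy, OpenCV 4.12 (cv2) and the standard library are available. Lean on these libraries where they do the work, as an engineer would, in place of code of your own. Each camera call takes 0.05 s, during which the arm holds its last target.

## Working session

There is one attempt and no reset: what is moved stays moved. The work goes in short steps, Python scripts to look and compute and a tool call to move; the robot and the scene stay as the last step left them, time stands still between calls to the robot, and variables do not carry over. Pictures are saved under pics/ and viewed, and the job is handed in when it is done.

Besides the shell and the picture viewer there is one more tool, called as a command line: name --argument value ..., lists and objects as JSON in quotes. step_arm: Moves the arm, as the interface text tells. Its arguments: {"type":"object","properties":{"series":{"type":"array","items":{"type":"object","properties":{"grip":{"type":"number"},"translation":{"type":"array","items":{"type":"number"}},"roll":{"type":"number"}}}},"squeeze":{"type":"number"}},"required":["series"]}

```bash
mkdir -p pics; python3 - <<'E'
from bench import *
import cv2,numpy as np
s=sense();print({k:np.round(v,3) for k,v in s.items()})
for n in ("top","side"):
    p,d=get_image(n);np.savez(n+"0.npz",p=p,d=d);cv2.imwrite(f"pics/{n}0.png",p[:,:,::-1]);m=camera_model(n);print(n,m)
E
```

```text
{'clock': np.float64(0.0), 'joint_positions': array([-68.364,  29.909,  -2.081,  91.673,   1.214,  58.504,  -6.462]), 'dq': array([-0.077,  0.025, -0.022, -0.006,  0.072, -0.074, -0.018]), 'joint_efforts': array([-2.0000e-03, -9.2712e+01,  1.9790e+00, -3.6994e+01,  1.8000e-02,
        8.0000e-03, -0.0000e+00]), 'ee_pos': array([0.271, 0.563, 0.231]), 'tool_rot': array([-176.097,   89.937, -111.756]), 'contact_force': array([ 0.268,  0.26 , -1.114]), 'torque': array([-0.026,  0.009,  0.01 ]), 'finger_gap': np.float64(0.085)}
top {'K': array([[470.67867493,   0.        , 251.63365736],
       [  0.        , 470.67867493, 192.47347738],
       [  0.        ,   0.        ,   1.        ]]), 'R': array([[ 4.12919643e-04, -9.99895215e-01, -1.44702836e-02],
       [-9.84336936e-01,  2.14465821e-03, -1.76284419e-01],
       [ 1.76296980e-01,  1.43164260e-02, -9.84232907e-01]]), 't': array([0.00695378, 0.6317495 , 1.14247965])}
side {'K': array([[417.52535814,   0.        , 257.47723626],
       [  0.        , 417.52535814, 193.14612708],
       [  0.        ,   0.        ,   1.        ]]), 'R': array([[-0.79617345, -0.60506728, -0.00119544],
       [-0.4545476 ,  0.59941492, -0.65885373],
       [ 0.3993674 , -0.52401846, -0.75227012]]), 't': array([0.49917679, 0.3332545 , 0.64517106])}
```

View pics/top0.png

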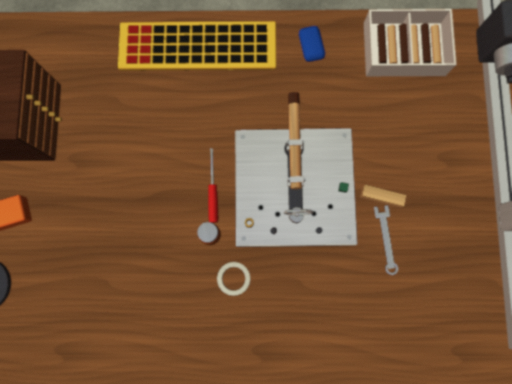

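View pics/side0.png

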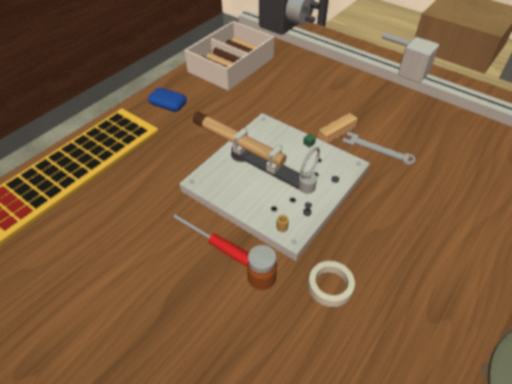

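```bash
cat > h.py <<'E'
import numpy as np,cv2
from bench import *
def ray(n,uv,z):
    m=camera_model(n);R,t,K=m["R"],m["t"],m["K"]
    C=-R.T@t;d=R.T@np.linalg.inv(K)@np.array([uv[0],uv[1],1.0]);return C+d*(z-C[2])/d[2]
def proj(n,X):
    m=camera_model(n);c=m["K"]@(m["R"]@np.asarray(X)+m["t"]);return c[:2]/c[2]
E
python3 - <<'E'
from h import *
p=np.load("top0.npz")["p"][:,:,::-1];q=np.load("side0.npz")["p"][:,:,::-1]
cv2.imwrite("pics/topz.png",cv2.resize(p[120:255,230:360],None,fx=4.4,fy=4.4,interpolation=cv2.INTER_CUBIC))
cv2.imwrite("pics/sidez.png",cv2.resize(q[105:265,175:375],None,fx=3.7,fy=3.7,interpolation=cv2.INTER_CUBIC))
g=cv2.cvtColor(p,cv2.COLOR_BGR2HSV)
m=((g[:,:,1]<40)&(g[:,:,2]>120)).astype(np.uint8);m[:120]=0;m[260:]=0;m[:,:228]=0;m[:,362:]=0
m=cv2.morphologyEx(m,cv2.MORPH_CLOSE,np.ones((5,5)))
c=max(cv2.findContours(m,0,2)[0],key=cv2.contourArea)
pts=np.array([ray("top",u,0.028)[:2] for u in c[:,0]],np.float32)
r=cv2.minAreaRect(pts);print(r,cv2.boxPoints(r))
for n in("top","side"):
    print(n,-camera_model(n)["R"].T@camera_model(n)["t"])
E
```

```text
((0.6542695760726929, -0.10561522841453552), (0.3081355392932892, 0.3066443204879761), 0.3593705892562866) [[ 0.49924317  0.04673759]
 [ 0.50116646 -0.25990072]
 [ 0.809296   -0.25796804]
 [ 0.8073727   0.04867026]]
top [ 0.42043578 -0.01075806  1.23593428]
side [0.29125105 0.44035937 0.70550562]
```

View pics/topz.png

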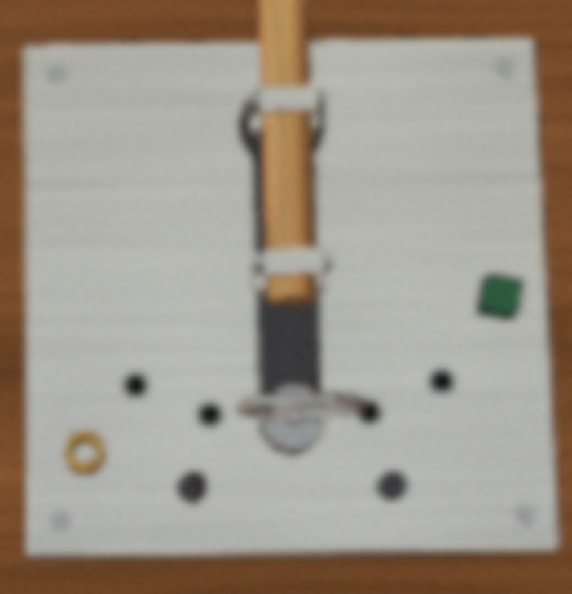

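View pics/sidez.png

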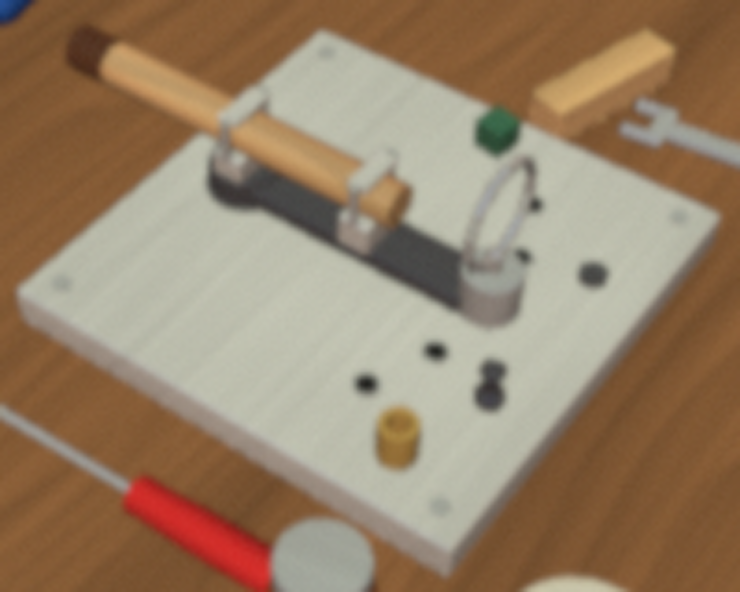

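```bash
python3 - <<'E'
from h import *
from scipy.spatial.transform import Rotation as Ro
from scipy.optimize import least_squares
def c(x,y):return (230+(x+.5)/4.4-.5,120+(y+.5)/4.4-.5)
H=np.array([ray("top",c(*q),.028)[:2] for q in [(135,385),(209,414),(370,412),(441,381)]])
A=np.radians([-30,-15,15,30])
def f(p):
    a=p[2]+A  # jig yaw
    return (np.array([p[0]-.18*np.cos(a),p[1]-.18*np.sin(a)]).T-H).ravel()
r=least_squares(f,[.75,-.1,0]);print("pivot,yaw",r.x,"res",np.round(r.fun*1000,1))
p=r.x
for n,a in(("home",0),("target",-np.pi/12)):
    print(n,p[0]-.18*np.cos(p[2]+a),p[1]-.18*np.sin(p[2]+a))
print("peg",ray("top",c(192,487),.028),"cap",ray("top",c(391,486),.03))
print("ring top side view",ray("side",(175+525/3.7,105+162/3.7),.138))
print("ring top topview",ray("top",c(300,405),.138), ray("top",c(245,407),.105),ray("top",c(370,403),.105))
print("ferrule",ray("top",c(85,452),.028))
s=sense();print(Ro.from_euler("xyz",s["tool_rot"],degrees=True).as_matrix().round(3))
E
```

```text
pivot,yaw [ 0.75519637 -0.10401444  0.01177925] res [ 0.1 -0.2 -0.1 -0.4 -0.1  0.9  0.1 -0.2]
home 0.5752088590890265 -0.10613465575001595
target 0.580793032416008 -0.05947821498646645
peg [ 0.53797925 -0.04876186  0.028     ] cap [ 0.53825231 -0.16447348  0.03      ]
ring top side view [ 0.56930589 -0.11997159  0.138     ]
ring top topview [ 0.57106905 -0.10327481  0.138     ] [ 0.57453446 -0.07581903  0.105     ] [ 0.5766451  -0.14451261  0.105     ]
ferrule [0.55858217 0.0137471  0.028     ]
[[-0.    -0.901  0.433]
 [-0.001  0.433  0.901]
 [-1.    -0.    -0.001]]
```

step_arm --series '[{"grip": 0, "translation": [-70, -45, -40], "roll": -0.05}, {"grip": 0, "translation": [-70, -90, -80], "roll": -0.1}, {"grip": 0, "translation": [-70, -135, -119], "roll": -0.15}, {"grip": 0, "translation": [-70, -180, -159], "roll": -0.2}, {"grip": 0, "translation": [-70, -225, -198], "roll": -0.25}, {"grip": 0, "translation": [-70, -270, -238], "roll": -0.3}, {"grip": 0, "translation": [-70, -315, -278], "roll": -0.35}, {"grip": 0, "translation": [-70, -360, -318], "roll": -0.4}, {"grip": 0, "translation": [-70, -405, -357], "roll": -0.45}, {"grip": 0, "translation": [-70, -450, -397], "roll": -0.45}, {"grip": 0, "translation": [-70, -495, -436], "roll": -0.45}, {"grip": 0, "translation": [-70, -538, -476], "roll": -0.45}]'

```text
clock: 1.3
ee_pos: [0.4962, 0.0279, 0.3011]
tool_rot: [163.5, 89.9, -106.3]
contact_force: [0.5, 1.4, 0.6]
finger_gap: 0.0004
```

step_arm --series '[{"grip": 0, "translation": [-40, -50, 0], "roll": 0}, {"grip": 0, "translation": [-80, -100, 0], "roll": 0}, {"grip": 0, "translation": [-100, -150, 0], "roll": 0}, {"grip": 0, "translation": [-100, -200, 0], "roll": 0}, {"grip": 0, "translation": [-100, -250, 0], "roll": 0}, {"grip": 0, "translation": [-100, -300, 0], "roll": 0}, {"grip": 0, "translation": [-100, -350, 0], "roll": 0}, {"grip": 0, "translation": [-100, -400, 0], "roll": 0}, {"grip": 0, "translation": [-100, -450, 0], "roll": 0}, {"grip": 0, "translation": [-100, -500, 0], "roll": 0}, {"grip": 0, "translation": [-100, -500, 0], "roll": 0}]'

```text
clock: 2.4
ee_pos: [0.8502, 0.0538, 0.3931]
tool_rot: [-172.6, 88.3, -78.9]
contact_force: [-0.5, 1.1, -0.2]
finger_gap: 0.0002
```

```bash
python3 - <<'E'
from h import *
s=sense();print(s["clock"],s["joint_positions"].round(1),s["ee_pos"].round(3),s["tool_rot"].round(1))
E
```

```text
2.4 [ -5.5  56.6 -17.8  17.7  17.3 106.4  83.1] [0.85  0.054 0.393] [-172.6   88.3  -78.9]
```

step_arm --series '[{"grip": 0, "translation": [-50, 0, 0], "roll": 0}, {"grip": 0, "translation": [-100, 0, 0], "roll": 0}, {"grip": 0, "translation": [-150, 0, 0], "roll": 0}, {"grip": 0, "translation": [-200, 0, 0], "roll": 0}, {"grip": 0, "translation": [-250, 0, 0], "roll": 0}, {"grip": 0, "translation": [-300, 0, 0], "roll": 0}, {"grip": 0, "translation": [-350, 0, 0], "roll": 0}, {"grip": 0, "translation": [-400, 0, 0], "roll": 0}]'

```text
clock: 3.2
ee_pos: [0.7877, 0.0527, 0.522]
tool_rot: [-125.4, 87.1, -31.7]
contact_force: [0.7, -0.9, 1.4]
finger_gap: -0.0002
```

```bash
cat > st.py <<'E'
from h import *
from scipy.spatial.transform import Rotation as Ro
s=sense();print(s["clock"],s["joint_positions"].round(1),s["ee_pos"].round(4),s["tool_rot"].round(1),s["contact_force"].round(1))
R=Ro.from_euler("xyz",s["tool_rot"],degrees=True).as_matrix();print(R.round(3))
import sys
if len(sys.argv)>3:print("shift mm for target",(R.T@(np.array(list(map(float,sys.argv[1:4])))-s["ee_pos"])*1000).round(1))
E
python3 st.py
```

```text
3.2 [-13.   48.2  23.6  20.  -17.1 110.7  90. ] [0.7877 0.0527 0.522 ] [-125.4   87.1  -31.7] [ 0.7 -0.9  1.4]
[[ 0.043 -0.997 -0.064]
 [-0.027 -0.066  0.997]
 [-0.999 -0.041 -0.029]]
```

step_arm --series '[{"grip": 0, "translation": [-300, 0, 0], "roll": 0}, {"grip": 0, "translation": [-300, 0, 0], "roll": 0}]'

```text
clock: 3.4
ee_pos: [0.7486, 0.0518, 0.5803]
tool_rot: [-110.3, 85.1, -16.5]
contact_force: [-0.1, -0.7, 1.0]
finger_gap: -0.0001
```

```bash
python3 st.py
```

```text
3.4 [-14.4  41.3  22.   24.6 -14.  110.7  90. ] [0.7486 0.0518 0.5803] [-110.3   85.1  -16.5] [-0.1 -0.7  1. ]
[[ 0.081 -0.995 -0.065]
 [-0.024 -0.067  0.997]
 [-0.996 -0.08  -0.029]]
```

step_arm --series '[{"grip": 0, "translation": [-300, -200, 0], "roll": 0}, {"grip": 0, "translation": [-300, -200, 0], "roll": 0}]'

```text
clock: 3.6
ee_pos: [0.7489, 0.0528, 0.6069]
tool_rot: [-102.7, 82.3, -8.9]
contact_force: [0.4, -0.7, 0.3]
finger_gap: 0.0003
```

```bash
python3 st.py
```

```text
3.6 [-14.6  40.5  23.4  22.6 -15.1 110.7  90. ] [0.7489 0.0528 0.6069] [-102.7   82.3   -8.9] [ 0.4 -0.7  0.3]
[[ 0.133 -0.989 -0.065]
 [-0.021 -0.068  0.997]
 [-0.991 -0.131 -0.03 ]]
```

step_arm --series '[{"grip": 0, "translation": [-300, -300, 0], "roll": 0}, {"grip": 0, "translation": [-300, -300, 0], "roll": 0}]'

```text
clock: 3.8
ee_pos: [0.7599, 0.0543, 0.6225]
tool_rot: [-99.5, 79.6, -5.6]
contact_force: [-0.6, -0.0, 0.0]
finger_gap: -0.0001
```

step_arm --series '[{"grip": 0, "translation": [-300, -300, 0], "roll": 0}, {"grip": 0, "translation": [-300, -300, 0], "roll": 0}]'

```text
clock: 4.0
ee_pos: [0.7654, 0.0554, 0.6412]
tool_rot: [-97.8, 76.9, -3.9]
contact_force: [-1.2, -0.5, -0.3]
finger_gap: -0.0
```

```bash
python3 st.py
```

```text
4.0 [-14.1  41.7  28.   16.1 -19.9 110.7  89.8] [0.7654 0.0554 0.6412] [-97.8  76.9  -3.9] [-1.2 -0.5 -0.3]
[[ 0.226 -0.972 -0.065]
 [-0.015 -0.07   0.997]
 [-0.974 -0.224 -0.031]]
```

step_arm --series '[{"grip": 0, "translation": [-350, -150, 0], "roll": 0}, {"grip": 0, "translation": [-350, -150, 0], "roll": 0}]'

```text
clock: 4.2
ee_pos: [0.7411, 0.055, 0.6806]
tool_rot: [-96.7, 74.5, -2.8]
contact_force: [-0.0, 0.7, 0.4]
finger_gap: 0.0003
```

step_arm --series '[{"grip": 0, "translation": [-350, -150, 0], "roll": 0}, {"grip": 0, "translation": [-350, -150, 0], "roll": 0}]'

```text
clock: 4.4
ee_pos: [0.7158, 0.0549, 0.7196]
tool_rot: [-95.8, 71.9, -1.9]
contact_force: [0.6, -0.2, -0.2]
finger_gap: -0.0001
```

```bash
python3 st.py
```

```text
4.4 [-16.4  34.2  28.1  18.6 -17.4 110.7  89.8] [0.7158 0.0549 0.7196] [-95.8  71.9  -1.9] [ 0.6 -0.2 -0.2]
[[ 0.31  -0.949 -0.064]
 [-0.01  -0.07   0.997]
 [-0.951 -0.309 -0.031]]
```

Forward tilt is building up as hoped (18°). Continue.

step_arm --series '[{"grip": 0, "translation": [-350, -300, 0], "roll": 0}, {"grip": 0, "translation": [-350, -300, 0], "roll": 0}]'

```text
clock: 4.6
ee_pos: [0.7125, 0.0557, 0.7441]
tool_rot: [-95.1, 69.1, -1.1]
contact_force: [0.3, -0.1, -0.2]
finger_gap: -0.0001
```

step_arm --series '[{"grip": 0, "translation": [-350, -300, 0], "roll": 0}, {"grip": 0, "translation": [-350, -300, 0], "roll": 0}]'

```text
clock: 4.8
ee_pos: [0.7062, 0.0562, 0.7684]
tool_rot: [-94.6, 66.4, -0.6]
contact_force: [-0.7, -0.9, -0.5]
finger_gap: 0.0002
```

step_arm --series '[{"grip": 0, "translation": [-350, -300, 0], "roll": 0}, {"grip": 0, "translation": [-350, -300, 0], "roll": 0}]'

```text
clock: 5.0
ee_pos: [0.6961, 0.0564, 0.7939]
tool_rot: [-94.2, 63.8, -0.2]
contact_force: [-0.3, -0.0, 0.1]
finger_gap: 0.0
```

```bash
python3 st.py
```

```text
5.0 [-17.   31.8  34.3  13.2 -22.7 110.7  89.6] [0.6961 0.0564 0.7939] [-94.2  63.8  -0.2] [-0.3 -0.   0.1]
[[ 0.441 -0.895 -0.063]
 [-0.001 -0.071  0.997]
 [-0.898 -0.44  -0.032]]
```

step_arm --series '[{"grip": 0, "translation": [-350, -200, 0], "roll": 0}, {"grip": 0, "translation": [-350, -200, 0], "roll": 0}]'

```text
clock: 5.2
ee_pos: [0.6689, 0.0558, 0.8274]
tool_rot: [-93.9, 61.3, 0.2]
contact_force: [0.5, 0.1, 0.5]
finger_gap: -0.0
```

step_arm --series '[{"grip": 0, "translation": [-350, -200, 0], "roll": 0}, {"grip": 0, "translation": [-350, -200, 0], "roll": 0}]'

```text
clock: 5.4
ee_pos: [0.641, 0.0552, 0.8597]
tool_rot: [-93.6, 58.6, 0.5]
contact_force: [-1.0, -0.1, 0.3]
finger_gap: -0.0002
```

step_arm --series '[{"grip": 0, "translation": [-350, -200, 0], "roll": 0}, {"grip": 0, "translation": [-350, -200, 0], "roll": 0}]'

```text
clock: 5.6
ee_pos: [0.6129, 0.0544, 0.8899]
tool_rot: [-93.3, 55.9, 0.8]
contact_force: [-1.1, 0.1, 0.8]
finger_gap: 0.0002
```

step_arm --series '[{"grip": 0, "translation": [-350, -200, 0], "roll": 0}, {"grip": 0, "translation": [-350, -200, 0], "roll": 0}]'

```text
clock: 5.8
ee_pos: [0.5836, 0.0536, 0.9187]
tool_rot: [-93.1, 53.2, 1.1]
contact_force: [1.5, 0.1, 0.3]
finger_gap: 0.0003
```

```bash
python3 st.py 0.48 -0.106 0.25
```

```text
5.8 [-25.2  19.7  39.5  15.  -19.4 110.7  89.5] [0.5836 0.0536 0.9187] [-93.1  53.2   1.1] [1.5 0.1 0.3]
[[ 0.598 -0.799 -0.062]
 [ 0.011 -0.069  0.998]
 [-0.801 -0.597 -0.032]]
shift mm for target [ 472.   493.3 -131.1]
```

step_arm --series '[{"grip": 0, "translation": [36, 38, -10], "roll": 0}, {"grip": 0, "translation": [72, 76, -20], "roll": 0}, {"grip": 0, "translation": [108, 114, -30], "roll": 0}, {"grip": 0, "translation": [144, 152, -40], "roll": 0}, {"grip": 0, "translation": [180, 190, -50], "roll": 0}, {"grip": 0, "translation": [216, 228, -60], "roll": 0}, {"grip": 0, "translation": [252, 266, -70], "roll": 0}, {"grip": 0, "translation": [288, 304, -80], "roll": 0}, {"grip": 0, "translation": [324, 342, -90], "roll": 0}, {"grip": 0, "translation": [360, 380, -100], "roll": 0}, {"grip": 0, "translation": [396, 418, -110], "roll": 0}, {"grip": 0, "translation": [396, 418, -110], "roll": 0}]'

```text
clock: 7.0
ee_pos: [0.5112, -0.0535, 0.474]
tool_rot: [-92.9, 53.2, 1.2]
contact_force: [2.4, -0.5, -0.1]
finger_gap: -0.0
```

```bash
python3 st.py 0.49 -0.106 0.24
```

```text
7.0 [-44.1 -16.4  33.2 115.8  20.3  42.6  74.4] [ 0.5112 -0.0535  0.474 ] [-92.9  53.2   1.2] [ 2.4 -0.5 -0.1]
[[ 0.599 -0.798 -0.061]
 [ 0.012 -0.067  0.998]
 [-0.8   -0.599 -0.03 ]]
shift mm for target [173.9 160.5 -44.1]
```

step_arm --series '[{"grip": 0, "translation": [29, 27, -7], "roll": 0.01}, {"grip": 0, "translation": [58, 54, -14], "roll": 0.02}, {"grip": 0, "translation": [87, 80, -22], "roll": 0.04}, {"grip": 0, "translation": [116, 107, -30], "roll": 0.05}, {"grip": 0, "translation": [145, 134, -37], "roll": 0.05}, {"grip": 0, "translation": [174, 160, -44], "roll": 0.05}, {"grip": 0, "translation": [174, 160, -44], "roll": 0.05}, {"grip": 0, "translation": [174, 160, -44], "roll": 0.05}]'

```text
clock: 7.8
ee_pos: [0.4781, -0.1018, 0.2635]
tool_rot: [-89.8, 53.2, 1.5]
contact_force: [-31.4, -123.1, -23.9]
finger_gap: -0.0
```

```bash
python3 st.py 0.53 -0.106 0.13; python3 - <<'E'
from h import *
for n in ("top","side"):
    p,d=get_image(n);np.savez(n+"1.npz",p=p,d=d);cv2.imwrite(f"pics/{n}1.png",p[:,:,::-1])
E
```

```text
7.8 [-77.8 -13.1  81.6 139.4  53.1   9.3  48.9] [ 0.4781 -0.1018  0.2635] [-89.8  53.2   1.5] [ -31.4 -123.1  -23.9]
[[ 0.599 -0.8   -0.024]
 [ 0.016 -0.018  1.   ]
 [-0.801 -0.599  0.002]]
shift mm for target [137.9  38.5  -5.6]
```

View pics/side1.png

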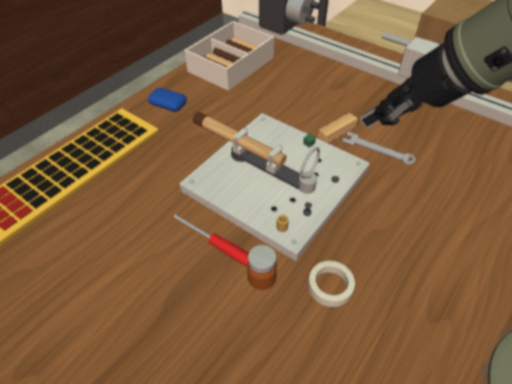

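View pics/top1.png

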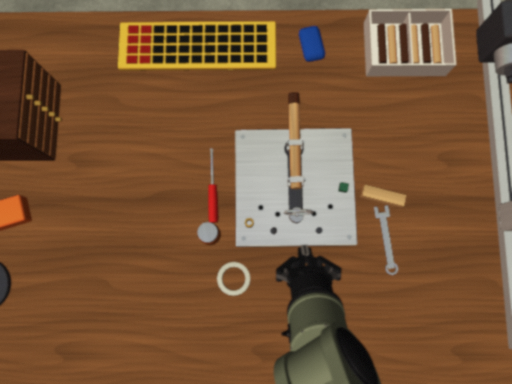

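```bash
cat > kin.py <<'E'
import numpy as np,itertools
from scipy.spatial.transform import Rotation as Ro
from scipy.optimize import least_squares
D=[([-68.365,29.874,-2.08,91.645,1.215,58.505,-6.463],[.271,.563,.231],[-176.097,89.937,-111.756]),
([-5.5,56.6,-17.8,17.7,17.3,106.4,83.1],[.8502,.0538,.3931],[-172.6,88.3,-78.9]),
([-13.,48.2,23.6,20.,-17.1,110.7,90.],[.7877,.0527,.522],[-125.4,87.1,-31.7]),
([-14.4,41.3,22.,24.6,-14.,110.7,90.],[.7486,.0518,.5803],[-110.3,85.1,-16.5]),
([-14.6,40.5,23.4,22.6,-15.1,110.7,90.],[.7489,.0528,.6069],[-102.7,82.3,-8.9]),
([-14.1,41.7,28.,16.1,-19.9,110.7,89.8],[.7654,.0554,.6412],[-97.8,76.9,-3.9]),
([-16.4,34.2,28.1,18.6,-17.4,110.7,89.8],[.7158,.0549,.7196],[-95.8,71.9,-1.9]),
([-17.,31.8,34.3,13.2,-22.7,110.7,89.6],[.6961,.0564,.7939],[-94.2,63.8,-.2]),
([-25.2,19.7,39.5,15.,-19.4,110.7,89.5],[.5836,.0536,.9187],[-93.1,53.2,1.1]),
([-44.1,-16.4,33.2,115.8,20.3,42.6,74.4],[.5112,-.0535,.474],[-92.9,53.2,1.2]),
([-77.8,-13.1,81.6,139.4,53.1,9.3,48.9],[.4781,-.1018,.2635],[-89.8,53.2,1.5])]
Q=np.radians([d[0] for d in D]);P=np.array([d[1] for d in D]);RR=Ro.from_euler("xyz",[d[2] for d in D],degrees=True).as_matrix()
def rz(a):c,s=np.cos(a),np.sin(a);return np.array([[c,-s,0],[s,c,0],[0,0,1]])
def ry(a):c,s=np.cos(a),np.sin(a);return np.array([[c,0,s],[0,1,0],[-s,0,c]])
def fk(q,sg,prm):
    # prm: q1off,q7off, then xyz after each joint rotation group
    q=np.asarray(q)*sg; R=rz(q[0]+prm[0]);p=np.zeros(3);o=prm[2:].reshape(-1,3)
    p=p+R@o[0];R=R@ry(q[1]);p=p+R@o[1];R=R@rz(q[2]);p=p+R@o[2]
    R=R@ry(q[3]);p=p+R@o[3];R=R@rz(q[4]);p=p+R@o[4];R=R@ry(q[5]);p=p+R@o[5];R=R@rz(q[6]+prm[1]);p=p+R@o[6]
    # tool x along R z
    return p,R@TX
TX=np.array([[0,0,-1.],[0,1,0],[1,0,0]])  # tool x=+z
def resid(prm,sg):
    r=[]
    for q,p,R in zip(Q,P,RR):
        a,B=fk(q,sg,prm);r+=list((a-p)*3)+list((B-R).ravel())
    return np.array(r+list(prm[2:]*.003))
E
python3 - <<'E'
from kin import *
best=[]
for s in itertools.product([1,-1],repeat=4):
    sg=np.array([s[0],1,s[1],1,s[2],1,s[3]])
    for q7 in(0,1.57,3.14,-1.57):
        x0=np.zeros(23);x0[1]=q7;x0[2+2]=.3;x0[2+8]=.4;x0[2+14]=.4;x0[2+20]=.2
        r=least_squares(resid,x0,args=(sg,),max_nfev=40);best.append((r.cost,tuple(sg),r.x))
best.sort(key=lambda b:b[0])
for b in best[:3]:print(b[0],b[1],b[2][:2])
b=best[0];print(b[2][2:].reshape(-1,3).round(3))
e=[(fk(q,np.array(b[1]),b[2])[0]-p)*1000 for q,p in zip(Q,P)];print(np.round(e,1))
np.savez("kin.npz",sg=b[1],prm=b[2])
E
```

```text
3.2225128468169415e-05 (np.int64(-1), np.int64(1), np.int64(-1), np.int64(1), np.int64(-1), np.int64(1), np.int64(-1)) [0.00043381 0.00050171]
3.222512846829209e-05 (np.int64(-1), np.int64(1), np.int64(-1), np.int64(1), np.int64(-1), np.int64(1), np.int64(-1)) [0.00043381 0.00050171]
3.222512846830617e-05 (np.int64(-1), np.int64(1), np.int64(-1), np.int64(1), np.int64(-1), np.int64(1), np.int64(-1)) [0.00043381 0.00050171]
[[-0.001 -0.01   0.32 ]
 [-0.    -0.01   0.265]
 [-0.    -0.019  0.265]
 [ 0.001 -0.019  0.21 ]
 [-0.001 -0.     0.21 ]
 [-0.001 -0.     0.164]
 [-0.    -0.     0.164]]
[[ 0.  -0.  -0. ]
 [ 0.1  0.1  0.1]
 [ 0.1  0.6 -0.1]
 [-0.1 -0.5  0.4]
 [ 0.  -0.1 -0.4]
 [-0.2  0.4  0. ]
 [-0.  -0.9  0.3]
 [ 0.   0.3 -0.4]
 [ 0.1 -0.   0.1]
 [-0.   0.   0.1]
 [-0.  -0.  -0.1]]
```

```bash
cat > ik.py <<'E'
from kin import *
k=np.load("kin.npz");SG=k["sg"];PR=k["prm"]
LO=np.radians([-166.77,-17.47,-85.68,9.62,-72.42,9.2,-144.41]);HI=np.radians([166.77,122.26,81.53,139.38,252.41,110.78,144.41])
def Rt(th,az,roll=0):
    x=np.array([np.sin(th)*np.cos(az),np.sin(th)*np.sin(az),-np.cos(th)])
    z=np.array([-np.sin(az),np.cos(az),0]);y=np.cross(z,x)
    return np.column_stack([x,y,z])@Ro.from_euler("x",roll).as_matrix()
def ik(p,R,n=30,m=0.05,seed=0,q0=None):
    rng=np.random.default_rng(seed);best=None
    lo,hi=LO+m,HI-m
    for i in range(n):
        x0=q0 if (q0 is not None and i==0) else rng.uniform(lo,hi)
        f=lambda q:np.concatenate([(fk(q,SG,PR)[0]-p)*3,(fk(q,SG,PR)[1]-R).ravel()])
        r=least_squares(f,np.clip(x0,lo+1e-6,hi-1e-6),bounds=(lo,hi),max_nfev=60)
        if best is None or r.cost<best.cost:best=r
        if best.cost<1e-7:break
    return best.x,best.cost
E
python3 - <<'E'
from ik import *
for x in(.5,.55,.6):
  for th in(10,15,20,25,30,35):
    q,c=ik(np.array([x,-.1,.13]),Rt(np.radians(th),0),n=12);print(x,th,"%.1e"%c,np.degrees(q).round(0))
E
```

```text
0.5 10 5.9e-32 [ 61.  51. -82. 120.  66.  60.  37.]
0.5 15 3.5e-20 [ 62.  50. -82. 124.  72.  55.  32.]
0.5 20 6.3e-27 [ 64.  49. -82. 128.  79.  50.  26.]
0.5 25 8.7e-29 [ 66.  49. -82. 131.  88.  47.  19.]
0.5 30 2.0e-18 [ 67.  49. -82. 135.  98.  46.  10.]
0.5 35 6.9e-04 [ 68.  51. -83. 137. 106.  47.   6.]
0.55 10 3.8e-22 [ 57.  56. -83. 113.  68.  65.  38.]
0.55 15 2.1e-18 [ 59.  54. -82. 117.  73.  60.  34.]
0.55 20 5.4e-25 [ 61.  53. -82. 121.  79.  55.  29.]
0.55 25 1.4e-23 [ 62.  53. -82. 125.  87.  52.  23.]
0.55 30 2.3e-18 [ 63.  53. -82. 129.  96.  50.  15.]
0.55 35 5.8e-20 [ 65.  55. -82. 132. 107.  50.   8.]
0.6 10 2.6e-21 [ 53.  59. -82. 106.  69.  69.  41.]
0.6 15 2.5e-30 [ 55.  58. -82. 110.  74.  63.  37.]
0.6 20 4.0e-26 [ 57.  57. -82. 114.  80.  59.  33.]
0.6 25 5.3e-28 [ 59.  57. -82. 118.  87.  55.  27.]
0.6 30 1.2e-30 [ 60.  57. -82. 122.  95.  53.  20.]
0.6 35 1.1e-20 [ 61.  58. -82. 126. 105.  52.  13.]
```

```bash
python3 - <<'E'
from ik import *
import ik
L,H=LO.copy(),HI.copy()
for q3 in(-80,-60,-40,-20,0,20,40,60,78):
    a=np.radians(q3);ik.LO=L.copy();ik.HI=H.copy();ik.LO[2]=a-.11;ik.HI[2]=a+.11
    out=[]
    for p in([.51,-.106,.13],[.585,-.106,.145],[.59,-.06,.145]):
        best=None
        for th in(5,10,15,20,25,30,35,40):
            q,c=ik.ik(np.array(p),Rt(np.radians(th),0),n=8,m=.03)
            if c<1e-6:best=(th,np.degrees(q).round(0).tolist())
        out.append(best)
    print(q3,out)
E
```

```text
-80 [(35, [69.0, 54.0, -85.0, 137.0, 108.0, 50.0, 6.0]), (40, [65.0, 59.0, -84.0, 130.0, 112.0, 52.0, 8.0]), (40, [58.0, 58.0, -84.0, 131.0, 113.0, 57.0, 1.0])]
-60 [(35, [59.0, 38.0, -65.0, 137.0, 118.0, 31.0, -11.0]), (40, [56.0, 42.0, -65.0, 131.0, 121.0, 33.0, -10.0]), (40, [49.0, 42.0, -64.0, 131.0, 120.0, 38.0, -15.0])]
-40 [(35, [45.0, 29.0, -45.0, 138.0, 137.0, 21.0, -34.0]), (40, [43.0, 33.0, -45.0, 131.0, 138.0, 23.0, -33.0]), (40, [36.0, 33.0, -44.0, 132.0, 133.0, 27.0, -34.0])]
-20 [(20, [27.0, 24.0, -25.0, 128.0, 39.0, 13.0, 59.0]), (40, [27.0, 28.0, -24.0, 132.0, 163.0, 19.0, -63.0]), (40, [20.0, 28.0, -24.0, 132.0, 153.0, 21.0, -59.0])]
0 [(15, [8.0, 24.0, -3.0, 125.0, -2.0, 17.0, 98.0]), (40, [11.0, 27.0, -4.0, 132.0, 189.0, 19.0, -92.0]), (40, [4.0, 27.0, -4.0, 133.0, 176.0, 20.0, -85.0])]
20 [(30, [-5.0, 24.0, 15.0, 136.0, 226.0, 14.0, -131.0]), (40, [-5.0, 28.0, 16.0, 133.0, 209.0, 24.0, -115.0]), (40, [-12.0, 28.0, 16.0, 134.0, 198.0, 22.0, -110.0])]
40 [(10, [-21.0, 30.0, 36.0, 122.0, -42.0, 29.0, 135.0]), (40, [-20.0, 33.0, 36.0, 134.0, 223.0, 32.0, -133.0]), (40, [-27.0, 33.0, 35.0, 134.0, 216.0, 29.0, -131.0])]
60 [None, (5, [-31.0, 45.0, 56.0, 107.0, -50.0, 51.0, 139.0]), (10, [-37.0, 43.0, 56.0, 112.0, -56.0, 44.0, 140.0])]
78 [None, None, None]
```

```bash
python3 st.py; python3 - <<'E'
from ik import *
import ik
ik.LO[4]=np.radians(-60);ik.HI[4]=np.radians(60)
for q3r in((-15,15),(-50,0),(0,50)):
  ik.LO[2],ik.HI[2]=np.radians(q3r)
  for p in([.53,-.106,.12],[.555,-.106,.125],[.585,-.106,.125],[.585,-.106,.15],[.59,-.06,.15],[.56,-.06,.12]):
    for th in range(12,45,3):
        q,c=ik.ik(np.array(p),Rt(np.radians(th),0),n=6,m=.03)
        if c<1e-6:best=(th,np.degrees(q).round(0).tolist())
    print(q3r,p,best)
E
```

```text
7.9 [-77.9 -13.2  81.4 139.3  53.    9.2  49. ] [ 0.4797 -0.0997  0.2647] [-89.8  53.    1.8] [1.  0.3 1.2]
[[ 0.601 -0.799 -0.029]
 [ 0.019 -0.022  1.   ]
 [-0.799 -0.601  0.002]]
(-15, 15) [0.53, -0.106, 0.12] (18, [17.0, 26.0, -13.0, 124.0, 18.0, 13.0, 79.0])
(-15, 15) [0.555, -0.106, 0.125] (18, [16.0, 27.0, -13.0, 121.0, 16.0, 15.0, 80.0])
(-15, 15) [0.585, -0.106, 0.125] (21, [16.0, 29.0, -13.0, 119.0, 20.0, 13.0, 77.0])
(-15, 15) [0.585, -0.106, 0.15] (24, [16.0, 26.0, -13.0, 120.0, 18.0, 11.0, 79.0])
(-15, 15) [0.59, -0.06, 0.15] (24, [11.0, 25.0, -13.0, 121.0, 30.0, 12.0, 62.0])
(-15, 15) [0.56, -0.06, 0.12] (18, [11.0, 27.0, -13.0, 121.0, 24.0, 15.0, 67.0])
(-50, 0) [0.53, -0.106, 0.12] (21, [30.0, 27.0, -29.0, 126.0, 53.0, 14.0, 46.0])
(-50, 0) [0.555, -0.106, 0.125] (21, [32.0, 29.0, -32.0, 122.0, 51.0, 17.0, 49.0])
(-50, 0) [0.585, -0.106, 0.125] (24, [28.0, 30.0, -28.0, 121.0, 55.0, 13.0, 44.0])
(-50, 0) [0.585, -0.106, 0.15] (27, [28.0, 27.0, -27.0, 122.0, 56.0, 11.0, 43.0])
(-50, 0) [0.59, -0.06, 0.15] (24, [24.0, 27.0, -30.0, 120.0, 52.0, 17.0, 42.0])
(-50, 0) [0.56, -0.06, 0.12] (21, [22.0, 29.0, -27.0, 123.0, 53.0, 16.0, 40.0])
(0, 50) [0.53, -0.106, 0.12] (18, [4.0, 26.0, 2.0, 125.0, -15.0, 12.0, 110.0])
(0, 50) [0.555, -0.106, 0.125] (21, [-2.0, 27.0, 10.0, 124.0, -38.0, 11.0, 132.0])
(0, 50) [0.585, -0.106, 0.125] (21, [4.0, 28.0, 2.0, 120.0, -16.0, 12.0, 111.0])
(0, 50) [0.585, -0.106, 0.15] (24, [0.0, 26.0, 7.0, 121.0, -30.0, 11.0, 124.0])
(0, 50) [0.59, -0.06, 0.15] (24, [-12.0, 26.0, 15.0, 122.0, -38.0, 11.0, 126.0])
(0, 50) [0.56, -0.06, 0.12] (21, [-14.0, 28.0, 18.0, 125.0, -50.0, 11.0, 138.0])
```

```bash
cat > sim.py <<'E'
from ik import *
from scipy.optimize import lsq_linear
V=np.radians([108.29,108.29,136.94,136.94,172.46,172.46,172.46])*.7
def err(q,p,R):
    a,B=fk(q,SG,PR);return np.concatenate([p-a,Ro.from_matrix(R@B.T).as_rotvec()])
def jac(q):
    a,B=fk(q,SG,PR);J=np.zeros((6,7));h=1e-5
    for i in range(7):
        q2=np.array(q);q2[i]+=h;c,C=fk(q2,SG,PR);J[:3,i]=(c-a)/h;J[3:,i]=Ro.from_matrix(C@B.T).as_rotvec()/h
    return J
def call(q,rows,w=1.,lam=.02,n=10):
    """rows: (translation mm, roll)"""
    q=np.array(q,float);p0,R0=fk(q,SG,PR);pc,Rc=p0,R0
    for tr,ro in rows:
        pg=p0+R0@np.array(tr)/1000.;Rg=R0@Ro.from_euler("x",ro).as_matrix()
        a,B=fk(q,SG,PR)
        d=pg-a;d*=min(1,.05/max(1e-9,np.linalg.norm(d)));rv=Ro.from_matrix(Rg@B.T).as_rotvec();rv*=min(1,np.radians(8.59)/max(1e-9,np.linalg.norm(rv)))
        pt=a+d;Rt_=Ro.from_rotvec(rv).as_matrix()@B
        qs=q.copy()
        for k in range(n):
            e=err(q,pt,Rt_)*np.array([1,1,1,w,w,w]);J=jac(q)*np.array([1,1,1,w,w,w])[:,None]
            lo=np.maximum(LO-q,qs-V*.1-q)-1e-9;hi=np.minimum(HI-q,qs+V*.1-q)+1e-9
            A=np.vstack([J,lam*np.eye(7)]);b=np.concatenate([e,np.zeros(7)])
            q=q+lsq_linear(A,b,bounds=(np.minimum(lo,-1e-9),np.maximum(hi,1e-9))).x
    return q
def show(q):
    p,R=fk(q,SG,PR);return np.degrees(q).round(1).tolist(),p.round(3).tolist(),"tilt",round(float(np.degrees(np.arccos(-R[2,0]))),1),"x",R[:,0].round(3).tolist()
E
python3 - <<'E'
from sim import *
for w in(.3,1.,3.):
  for lam in (.01,.05,.2):
    q=call(Q[8],[((36*min(i,11),38*min(i,11),-10*min(i,11)),0) for i in range(1,13)],w,lam,4);print(w,lam,"9->10",show(q))
    q=call(Q[9],[((29*min(i,6),26.7*min(i,6),-7.3*min(i,6)),.05) for i in range(1,9)],w,lam,4);print("   10->11",show(q))
    q=call(Q[2],[((-300,0,0),0)]*2,w,lam,4);print("   3->4",show(q))
E
```

```text
0.3 0.01 9->10 ([12.2, -8.3, -9.4, 118.3, -6.4, 33.3, 101.0], [0.509, -0.062, 0.438], 'tilt', 36.8, 'x', [0.599, 0.012, -0.801])
   10->11 ([-71.0, -1.5, 81.5, 138.2, -33.6, 9.2, 133.8], [0.474, -0.101, 0.267], 'tilt', 34.9, 'x', [0.572, 0.005, -0.82])
   3->4 ([-13.7, 42.3, 22.1, 20.2, -14.7, 110.8, 89.5], [0.763, 0.054, 0.597], 'tilt', 8.0, 'x', [0.137, -0.021, -0.99])
0.3 0.05 9->10 ([-16.1, -10.4, 14.3, 118.7, 4.5, 34.6, 90.3], [0.51, -0.061, 0.442], 'tilt', 36.8, 'x', [0.599, 0.012, -0.801])
   10->11 ([-74.6, -8.2, 81.5, 137.9, 11.9, 9.2, 89.6], [0.475, -0.103, 0.267], 'tilt', 34.7, 'x', [0.569, 0.016, -0.822])
   3->4 ([-14.1, 42.5, 24.2, 20.3, -16.4, 110.8, 89.9], [0.763, 0.054, 0.597], 'tilt', 7.9, 'x', [0.136, -0.021, -0.99])
0.3 0.2 9->10 ([-40.6, -13.6, 33.6, 115.0, 15.0, 40.9, 80.9], [0.521, -0.062, 0.467], 'tilt', 36.1, 'x', [0.589, 0.015, -0.808])
   10->11 ([-47.4, -0.8, 51.1, 137.7, 13.4, 9.2, 80.9], [0.475, -0.094, 0.269], 'tilt', 33.9, 'x', [0.554, -0.063, -0.83])
   3->4 ([-14.1, 42.5, 24.3, 20.3, -16.5, 110.8, 89.9], [0.763, 0.054, 0.597], 'tilt', 7.9, 'x', [0.13
[... 1547 characters left out ...]
2, 35.7, 88.5], [0.51, -0.059, 0.449], 'tilt', 36.8, 'x', [0.599, 0.012, -0.801])
   10->11 ([-76.3, -12.2, 81.5, 138.1, 40.3, 9.2, 62.3], [0.483, -0.109, 0.271], 'tilt', 36.7, 'x', [0.598, 0.013, -0.801])
   3->4 ([-14.8, 41.0, 21.5, 27.0, -13.3, 110.8, 90.1], [0.74, 0.052, 0.568], 'tilt', 3.0, 'x', [0.046, -0.027, -0.999])
3.0 0.2 9->10 ([-43.5, -15.2, 34.6, 116.6, 18.8, 40.3, 76.7], [0.516, -0.059, 0.463], 'tilt', 36.8, 'x', [0.599, 0.012, -0.801])
   10->11 ([-63.2, -9.2, 69.2, 138.1, 17.6, 9.2, 83.3], [0.475, -0.105, 0.282], 'tilt', 36.7, 'x', [0.598, 0.013, -0.801])
   3->4 ([-15.4, 41.2, 24.1, 27.1, -15.2, 110.8, 90.7], [0.741, 0.052, 0.568], 'tilt', 3.0, 'x', [0.046, -0.027, -0.999])
```

```bash
cat > plan.py <<'E'
from sim import *
import sys
def goto(q,tgt,step=45,roll=0,rows=None,**k):
    p,R=fk(q,SG,PR);t=R.T@(np.array(tgt)-p)*1000;n=int(np.ceil(np.linalg.norm(t)/step)) if rows is None else rows
    tot=0
    done=0
    # split into calls of 12
    while True:
        p,R=fk(q,SG,PR);t=R.T@(np.array(tgt)-p)*1000;m=min(12,n-done)
        if m<=0:break
        frac=m/(n-done);q=call(q,[(t*frac*(i+1)/m,roll*(i+1)/m) for i in range(m)],1.,k.get("lam",.12),3);done+=m;roll=0
    return q,n
if __name__=="__main__":
    q00=np.radians([-77.9,-13.2,81.4,139.3,53.,9.2,49.])
    for lam in(.06,.15):
      for sw in([.5,-.3,.5],[.3,-.5,.5],[.1,-.6,.5],[.3,-.5,.65],[.1,-.6,.7]):
        q=q00;N=0;print(lam,sw)
        for w in([.5,-.1,sw[2]],sw,[.55,-.1,sw[2]-.1],[.55,-.1,.3]):
            q,n=goto(q,w,lam=lam);N+=n;print("   ",N,*show(q)[:2],show(q)[3:])
E
time python3 plan.py
```

```text
0.06 [0.5, -0.3, 0.5]
    6 [-37.2, -17.5, 33.7, 112.6, 13.2, 45.3, 83.9] [0.5, -0.1, 0.5] (37.0, 'x', [0.601, 0.02, -0.799])
    11 [-52.3, -17.5, 73.7, 102.5, 0.8, 48.8, 117.0] [0.5, -0.3, 0.5] (37.0, 'x', [0.601, 0.02, -0.799])
    17 [-46.5, -6.0, 50.9, 119.6, 0.0, 27.5, 97.4] [0.55, -0.1, 0.4] (37.0, 'x', [0.601, 0.02, -0.799])
    20 [-49.8, 2.4, 58.9, 129.0, -31.0, 15.4, 127.4] [0.536, -0.091, 0.317] (36.9, 'x', [0.6, 0.015, -0.8])
0.06 [0.3, -0.5, 0.5]
    6 [-37.2, -17.5, 33.7, 112.6, 13.2, 45.3, 83.9] [0.5, -0.1, 0.5] (37.0, 'x', [0.601, 0.02, -0.799])
    16 [-33.8, -17.5, 81.5, 95.7, -11.3, 63.6, 144.4] [0.335, -0.434, 0.527] (36.1, 'x', [0.59, 0.004, -0.808])
    26 [-21.0, -2.7, 26.8, 118.4, -5.6, 28.2, 100.8] [0.55, -0.1, 0.4] (36.1, 'x', [0.59, 0.004, -0.808])
    29 [-16.7, 5.5, 24.8, 127.1, -29.6, 13.7, 124.4] [0.549, -0.098, 0.302] (36.1, 'x', [0.589, 0.003, -0.808])
0.06 [0.1, -0.6, 0.5]
    6 [-37.2, -17.5, 33.7, 112.6, 13.2, 45.3, 83.9] [0.5, -0.1, 0.5] (37.0, 'x', [0.601, 0.02, -0.799])
    21 [-27.8, -17.5, 79.2, 89.0, -10.8, 73.2, 144.4] [0.284, -0.449, 0.575
[... 2828 characters left out ...]
 101.7, -1.0, 48.6, 96.5] [0.551, -0.101, 0.55] (37.1, 'x', [0.603, 0.008, -0.797])
    35 [-14.9, 3.8, 20.4, 127.8, -19.8, 12.5, 114.1] [0.546, -0.087, 0.31] (36.9, 'x', [0.601, -0.002, -0.799])
0.15 [0.1, -0.6, 0.7]
    10 [-36.5, -16.0, 30.1, 87.3, 10.3, 69.5, 86.4] [0.499, -0.099, 0.682] (37.0, 'x', [0.601, 0.02, -0.799])
    25 [-25.6, -17.5, 81.5, 66.1, -12.9, 96.2, 144.4] [0.195, -0.452, 0.728] (36.1, 'x', [0.589, -0.004, -0.808])
    37 [-6.5, -6.6, 11.1, 93.9, -1.7, 56.7, 94.9] [0.55, -0.101, 0.6] (36.1, 'x', [0.589, -0.003, -0.808])
    44 [-5.6, 4.9, 11.0, 126.7, -15.0, 13.0, 107.9] [0.549, -0.092, 0.305] (36.0, 'x', [0.587, -0.01, -0.809])
real	0m5.523s
user	0m5.989s
sys	0m0.100s
```

```bash
cat > p2.py <<'E'
from plan import *
q00=np.radians([-77.9,-13.2,81.4,139.3,53.,9.2,49.])
for lam in(.06,.15):
  for seq in([[.5,-.1,.6],[.3,-.5,.6],[.56,-.1,.4]],[[.5,-.1,.65],[.3,-.5,.65],[.56,-.1,.4]],[[.5,-.1,.6],[.3,-.5,.6],[.6,0,.4],[.56,-.1,.4]],[[.4,-.4,.5],[.2,-.6,.6],[.56,-.1,.4]]):
    q=q00;N=0;print(lam,seq)
    for w in seq:
        q,n=goto(q,w,lam=lam);N+=n
    print("   ",N,*show(q))
    for z in np.arange(.37,.115,-.03):
        q,n=goto(q,[.548,-.106,z],lam=lam,rows=2);N+=n
    print("   ",N,*show(q)); q,n=goto(q,[.548,-.106,.12],lam=lam,rows=3);print("   ",N,*show(q))
E
python3 p2.py
```

```text
0.06 [[0.5, -0.1, 0.6], [0.3, -0.5, 0.6], [0.56, -0.1, 0.4]]
    29 [-17.9, -1.5, 24.2, 117.7, -7.9, 27.3, 103.3] [0.56, -0.1, 0.4] tilt 36.8 x [0.599, 0.006, -0.801]
    47 [7.6, 18.2, 1.8, 125.3, -46.5, 9.2, 144.4] [0.568, -0.116, 0.204] tilt 30.7 x [0.51, 0.026, -0.86]
    47 [8.5, 20.5, 0.9, 124.6, -46.3, 9.2, 144.4] [0.57, -0.117, 0.185] tilt 29.2 x [0.486, 0.033, -0.873]
0.06 [[0.5, -0.1, 0.65], [0.3, -0.5, 0.65], [0.56, -0.1, 0.4]]
    31 [-16.5, -1.5, 22.9, 118.0, -8.4, 26.8, 104.1] [0.56, -0.1, 0.4] tilt 37.1 x [0.603, 0.007, -0.797]
    49 [8.5, 18.0, 0.9, 125.2, -46.0, 9.2, 144.4] [0.568, -0.117, 0.205] tilt 30.9 x [0.513, 0.028, -0.858]
    49 [9.4, 20.3, 0.1, 124.5, -45.7, 9.2, 144.4] [0.57, -0.117, 0.187] tilt 29.3 x [0.489, 0.035, -0.872]
0.06 [[0.5, -0.1, 0.6], [0.3, -0.5, 0.6], [0.6, 0, 0.4], [0.56, -0.1, 0.4]]
    34 [-8.3, -1.0, 14.7, 117.4, -8.6, 27.3, 103.8] [0.56, -0.1, 0.4] tilt 36.8 x [0.599, 0.006, -0.801]
    52 [8.1, 18.2, 1.3, 125.3, -46.4, 9.2, 144.4] [0.568, -0.116, 0.204] tilt 30.7 x [0.51, 0.028, -0.859]
    52 [9.0, 20.5, 0.4, 124.6, -46.1, 9.2, 144.4
[... 1308 characters left out ...]
3, -1.7, 18.8, 117.7, -6.9, 27.5, 101.7] [0.558, -0.094, 0.402] tilt 36.7 x [0.598, 0.007, -0.802]
    52 [1.3, 18.4, 7.8, 125.6, -48.1, 9.2, 144.4] [0.568, -0.112, 0.202] tilt 30.2 x [0.503, 0.007, -0.864]
    52 [2.7, 20.6, 6.4, 124.9, -47.8, 9.2, 144.4] [0.57, -0.113, 0.183] tilt 28.6 x [0.479, 0.013, -0.878]
0.15 [[0.4, -0.4, 0.5], [0.2, -0.6, 0.6], [0.56, -0.1, 0.4]]
    30 [-19.3, -1.2, 26.0, 117.4, -8.3, 27.8, 103.5] [0.561, -0.102, 0.399] tilt 36.4 x [0.593, 0.006, -0.805]
    48 [-1.1, 18.5, 10.0, 125.8, -49.2, 9.2, 144.4] [0.568, -0.111, 0.201] tilt 30.0 x [0.501, 0.0, -0.866]
    48 [0.6, 20.8, 8.4, 125.0, -49.0, 9.2, 144.4] [0.57, -0.112, 0.182] tilt 28.5 x [0.477, 0.005, -0.879]
```

```bash
cat > p3.py <<'E'
from plan import *
q00=np.radians([-77.9,-13.2,81.4,139.3,53.,9.2,49.])
for lam in(.06,.15):
  for seq,roll in(([[.4,-.4,.5],[.2,-.6,.6],[.56,-.1,.4]],0),([[.4,-.4,.5],[.2,-.6,.6],[.56,-.1,.4]],1.5),([[.4,-.4,.5],[.2,-.6,.6],[.56,-.1,.4]],-1.5),([[.4,-.4,.5],[.2,-.6,.6],[.0,-.6,.6],[.56,-.1,.4]],1.5),([[.4,-.4,.5],[.2,-.6,.6],[.0,-.6,.6],[.56,-.1,.4]],-1.5)):
    q=q00;N=0;print(lam,seq,roll)
    for i,w in enumerate(seq):
        q,n=goto(q,w,lam=lam,roll=roll if i==0 else 0);N+=n
        print("   ",N,*show(q))
    for k in range(13):
        p=fk(q,SG,PR)[0];
        q,n=goto(q,[.545,-.106,max(.12,p[2]-.06)],lam=lam,rows=2);N+=n
        if k%4==0: print("     d ",N,*show(q))
    print("     d ",N,*show(q))
E
python3 p3.py
```

```text
0.06 [[0.4, -0.4, 0.5], [0.2, -0.6, 0.6], [0.56, -0.1, 0.4]] 0
    9 [-39.1, -17.4, 76.9, 104.5, -9.5, 51.9, 137.1] [0.408, -0.372, 0.479] tilt 37.0 x [0.601, 0.02, -0.799]
    17 [-30.9, -17.5, 81.5, 82.6, -11.7, 77.8, 144.4] [0.289, -0.454, 0.619] tilt 36.4 x [0.593, 0.005, -0.805]
    29 [-16.5, -1.3, 22.9, 117.4, -7.8, 27.9, 102.7] [0.56, -0.1, 0.4] tilt 36.4 x [0.593, 0.005, -0.805]
     d  31 [-15.7, 1.5, 24.0, 124.4, -17.6, 19.0, 113.4] [0.545, -0.105, 0.34] tilt 36.3 x [0.593, 0.005, -0.805]
     d  39 [4.3, 14.5, 4.9, 127.3, -47.6, 9.2, 144.4] [0.556, -0.112, 0.227] tilt 32.4 x [0.536, 0.017, -0.844]
     d  47 [8.2, 22.5, 1.0, 125.0, -46.8, 9.2, 144.4] [0.561, -0.113, 0.163] tilt 26.9 x [0.451, 0.039, -0.892]
     d  55 [8.5, 25.4, 0.4, 125.2, -46.8, 9.2, 144.4] [0.551, -0.108, 0.133] tilt 24.0 x [0.403, 0.052, -0.914]
     d  55 [8.5, 25.4, 0.4, 125.2, -46.8, 9.2, 144.4] [0.551, -0.108, 0.133] tilt 24.0 x [0.403, 0.052, -0.914]
0.06 [[0.4, -0.4, 0.5], [0.2, -0.6, 0.6], [0.56, -0.1, 0.4]] 1.5
    9 [-40.9, -16.9, 81.5, 100.2, -10.9, 56.0, 62.6] [0.399, -0.397, 0.5] tilt 37.
[... 8285 characters left out ...]
.8 x [0.624, -0.14, -0.768]
    44 [-57.5, -7.8, 52.3, 121.7, 36.0, 28.5, 132.9] [0.559, -0.099, 0.4] tilt 39.8 x [0.625, -0.14, -0.768]
     d  46 [-56.0, -2.9, 55.7, 128.8, 37.5, 16.8, 130.7] [0.543, -0.105, 0.342] tilt 39.8 x [0.625, -0.141, -0.768]
     d  54 [-41.5, 6.1, 41.3, 132.8, 43.5, 9.2, 119.6] [0.532, -0.089, 0.28] tilt 37.3 x [0.583, -0.163, -0.796]
     d  62 [-12.2, 15.5, 11.5, 130.0, 68.5, 9.2, 93.9] [0.554, -0.1, 0.214] tilt 33.4 x [0.52, -0.183, -0.835]
     d  70 [1.7, 25.3, -4.2, 130.7, 106.9, 13.8, 55.9] [0.55, -0.104, 0.13] tilt 30.1 x [0.467, -0.184, -0.865]
     d  70 [1.7, 25.3, -4.2, 130.7, 106.9, 13.8, 55.9] [0.55, -0.104, 0.13] tilt 30.1 x [0.467, -0.184, -0.865]
```

```bash
python3 st.py .4 -.4 .5|tail -1
```

```text
shift mm for target [-241.6  -71.2 -297.5]
```

step_arm --series '[{"grip": 0, "translation": [-10, -3, -12], "roll": 0}, {"grip": 0, "translation": [-35, -10, -42], "roll": 0}, {"grip": 0, "translation": [-62, -18, -76], "roll": 0}, {"grip": 0, "translation": [-90, -26, -110], "roll": 0}, {"grip": 0, "translation": [-118, -34, -145], "roll": 0}, {"grip": 0, "translation": [-146, -43, -180], "roll": 0}, {"grip": 0, "translation": [-174, -51, -214], "roll": 0}, {"grip": 0, "translation": [-200, -59, -247], "roll": 0}, {"grip": 0, "translation": [-222, -65, -273], "roll": 0}, {"grip": 0, "translation": [-242, -71, -297], "roll": 0}]'

```text
clock: 8.9
ee_pos: [0.4073, -0.3669, 0.4729]
tool_rot: [-89.7, 52.9, 1.8]
contact_force: [1.9, 0.0, 0.4]
finger_gap: 0.0003
```

```bash
python3 st.py .3 -.48 .6
```

```text
8.9 [-37.5 -16.3  76.5 105.9 -11.7  50.8 139.1] [ 0.4073 -0.3669  0.4729] [-89.7  52.9   1.8] [1.9 0.  0.4]
[[ 0.603 -0.797 -0.026]
 [ 0.019 -0.019  1.   ]
 [-0.798 -0.603  0.004]]
shift mm for target [-168.1   11.  -109.8]
```

```bash
cat > p4.py <<'E'
from plan import *
q00=np.radians([-37.5,-16.3,76.5,105.9,-11.7,50.8,139.1])
lam=.1
for w1,roll in(([.29,-.455,.6],0),([.29,-.455,.6],.3),([.25,-.5,.6],.6),([.25,-.5,.6],1.5),([.15,-.5,.6],3.0)):
    q,n=goto(q00,w1,lam=lam,roll=roll);N=n;print(w1,roll,n,*show(q))
    q,n=goto(q,[.55,-.1,.36],lam=lam,roll=0);N+=n;print("   ",N,*show(q))
    for k in range(12):
        p=fk(q,SG,PR)[0]
        q,n=goto(q,[.53,-.106,max(.118,p[2]-.06)],lam=lam,rows=2);N+=n
    print("     d ",N,*show(q))
    for w in([.575,-.106,.12],[.575,-.106,.16],[.582,-.059,.16],[.582,-.059,.12],[.53,-.059,.12]):
        q,n=goto(q,w,lam=lam,rows=5);print("       ",w,*show(q))
E
python3 p4.py
```

```text
[0.29, -0.455, 0.6] 0 5 [-30.7, -17.5, 80.3, 84.9, -12.2, 75.6, 144.4] [0.301, -0.446, 0.608] tilt 36.8 x [0.598, 0.015, -0.801]
    16 [-21.2, 0.2, 28.9, 122.6, -15.3, 21.5, 111.2] [0.55, -0.101, 0.36] tilt 36.8 x [0.598, 0.015, -0.801]
     d  40 [8.3, 24.0, 0.9, 126.6, -46.4, 9.2, 144.4] [0.538, -0.11, 0.138] tilt 23.8 x [0.401, 0.047, -0.915]
        [0.575, -0.106, 0.12] [6.3, 28.3, 2.0, 122.4, -47.6, 9.2, 144.4] [0.575, -0.106, 0.121] tilt 23.8 x [0.401, 0.048, -0.915]
        [0.575, -0.106, 0.16] [-0.6, 24.5, 10.8, 121.4, -43.4, 15.3, 139.3] [0.575, -0.106, 0.16] tilt 23.8 x [0.401, 0.048, -0.915]
        [0.582, -0.059, 0.16] [-9.1, 24.5, 14.0, 122.0, -42.7, 14.0, 133.0] [0.582, -0.059, 0.16] tilt 23.8 x [0.401, 0.048, -0.915]
        [0.582, -0.059, 0.12] [-3.4, 28.0, 6.9, 122.5, -47.8, 9.2, 138.8] [0.584, -0.06, 0.125] tilt 23.6 x [0.398, 0.048, -0.916]
        [0.53, -0.059, 0.12] [-4.6, 23.7, 8.7, 128.1, -52.9, 9.2, 144.4] [0.537, -0.06, 0.136] tilt 23.1 x [0.389, 0.05, -0.92]
[0.29, -0.455, 0.6] 0.3 5 [-29.6, -17.5, 81.5, 85.8, -13.4, 75.5, 130.0] [0.289, -0.451, 0.6] t
[... 3226 characters left out ...]
, 0.132] tilt 25.5 x [0.426, 0.06, -0.903]
        [0.575, -0.106, 0.12] [4.4, 28.5, 5.2, 123.6, -71.1, 10.0, 100.6] [0.575, -0.106, 0.119] tilt 25.5 x [0.426, 0.061, -0.903]
        [0.575, -0.106, 0.16] [-5.2, 25.1, 17.5, 122.8, -61.4, 16.7, 89.7] [0.575, -0.106, 0.159] tilt 25.5 x [0.427, 0.061, -0.902]
        [0.582, -0.059, 0.16] [-12.8, 25.0, 19.3, 123.4, -60.7, 14.8, 83.4] [0.582, -0.059, 0.16] tilt 25.5 x [0.427, 0.061, -0.902]
        [0.582, -0.059, 0.12] [-4.3, 28.2, 8.7, 123.7, -69.6, 9.2, 93.2] [0.584, -0.06, 0.124] tilt 25.4 x [0.424, 0.061, -0.903]
        [0.53, -0.059, 0.12] [-4.2, 23.8, 9.3, 129.2, -72.4, 9.2, 97.2] [0.537, -0.062, 0.136] tilt 24.8 x [0.415, 0.063, -0.907]
```

step_arm --series '[{"grip": 0, "translation": [-34, 2, -22], "roll": 0.05}, {"grip": 0, "translation": [-68, 4, -44], "roll": 0.1}, {"grip": 0, "translation": [-100, 6, -66], "roll": 0.15}, {"grip": 0, "translation": [-130, 8, -85], "roll": 0.2}, {"grip": 0, "translation": [-155, 11, -100], "roll": 0.2}]'

```text
clock: 9.4
ee_pos: [0.3023, -0.4522, 0.5925]
tool_rot: [-79.3, 52.6, 0.3]
contact_force: [0.1, 0.1, -0.6]
finger_gap: -0.0
```

```bash
python3 st.py .55 -.1 .36
```

```text
9.4 [-30.6 -17.5  81.5  87.2 -13.   72.8 135.1] [ 0.3023 -0.4522  0.5925] [-79.3  52.6   0.3] [ 0.1  0.1 -0.6]
[[ 0.608 -0.781  0.143]
 [ 0.003  0.182  0.983]
 [-0.794 -0.597  0.113]]
shift mm for target [336.2   9.6 355.5]
```

step_arm --series '[{"grip": 0, "translation": [28, 1, 30], "roll": 0}, {"grip": 0, "translation": [58, 2, 61], "roll": 0}, {"grip": 0, "translation": [88, 3, 93], "roll": -0.02}, {"grip": 0, "translation": [118, 4, 125], "roll": -0.04}, {"grip": 0, "translation": [148, 5, 157], "roll": -0.06}, {"grip": 0, "translation": [178, 6, 189], "roll": -0.08}, {"grip": 0, "translation": [208, 7, 221], "roll": -0.1}, {"grip": 0, "translation": [238, 8, 253], "roll": -0.12}, {"grip": 0, "translation": [268, 8, 285], "roll": -0.14}, {"grip": 0, "translation": [298, 9, 317], "roll": -0.15}, {"grip": 0, "translation": [320, 9, 340], "roll": -0.15}, {"grip": 0, "translation": [336, 10, 355], "roll": -0.15}]'

```text
clock: 10.6
ee_pos: [0.5501, -0.0996, 0.359]
tool_rot: [-87.8, 52.6, 0.3]
contact_force: [-0.0, -0.7, 0.2]
finger_gap: -0.0
```

```bash
python3 st.py .535 -.106 .3
```

```text
10.6 [-1.850e+01 -1.000e-01  2.550e+01  1.233e+02 -1.300e+01  2.000e+01
  1.058e+02] [ 0.5501 -0.0996  0.359 ] [-87.8  52.6   0.3] [-0.  -0.7  0.2]
[[ 0.608 -0.794  0.025]
 [ 0.003  0.035  0.999]
 [-0.794 -0.608  0.024]]
shift mm for target [37.6 47.6 -8.2]
```

step_arm --series '[{"grip": 0, "translation": [18, 25, -3], "roll": 0}, {"grip": 0, "translation": [35, 52, -6], "roll": 0}]'

```text
clock: 10.8
ee_pos: [0.5326, -0.1028, 0.3052]
tool_rot: [-87.6, 52.5, 0.5]
contact_force: [1.2, 1.3, 0.6]
finger_gap: -0.0002
```

step_arm --series '[{"grip": 0, "translation": [18, 25, -3], "roll": 0}, {"grip": 0, "translation": [35, 52, -6], "roll": 0}]'

```text
clock: 11.0
ee_pos: [0.5184, -0.1076, 0.2727]
tool_rot: [-87.1, 53.7, 0.9]
contact_force: [0.9, 0.6, 0.1]
finger_gap: 0.0005
```

step_arm --series '[{"grip": 0, "translation": [20, 25, -3], "roll": 0}, {"grip": 0, "translation": [40, 45, -6], "roll": 0}]'

```text
clock: 11.2
ee_pos: [0.5085, -0.1172, 0.2452]
tool_rot: [-85.6, 56.3, 2.2]
contact_force: [0.6, -0.5, 0.6]
finger_gap: 0.0
```

```bash
python3 st.py .53 -.106 .2
```

```text
11.2 [ 13.4   8.6  -2.6 132.2 -48.1   9.3 144.4] [ 0.5085 -0.1172  0.2452] [-85.6  56.3   2.2] [ 0.6 -0.5  0.6]
[[ 0.555 -0.831  0.027]
 [ 0.021  0.046  0.999]
 [-0.831 -0.554  0.043]]
shift mm for target [49.8  7.7  9.8]
```

step_arm --series '[{"grip": 0, "translation": [25, 12, 4], "roll": 0}, {"grip": 0, "translation": [52, 25, 8], "roll": 0}]'

```text
clock: 11.4
ee_pos: [0.5221, -0.1144, 0.2186]
tool_rot: [-84.0, 58.8, 3.3]
contact_force: [0.4, -0.0, 0.5]
finger_gap: 0.0
```

step_arm --series '[{"grip": 0, "translation": [25, 12, 4], "roll": 0}, {"grip": 0, "translation": [52, 25, 8], "roll": 0}]'

```text
clock: 11.6
ee_pos: [0.5358, -0.1097, 0.1898]
tool_rot: [-82.4, 61.2, 4.6]
contact_force: [-0.2, -0.2, 0.2]
finger_gap: -0.0002
```

step_arm --series '[{"grip": 0, "translation": [25, 12, 2], "roll": 0}, {"grip": 0, "translation": [52, 25, 4], "roll": 0}]'

```text
clock: 11.8
ee_pos: [0.5488, -0.1081, 0.1586]
tool_rot: [-80.6, 63.7, 6.1]
contact_force: [-0.4, 0.3, 0.6]
finger_gap: 0.0002
```

```bash
python3 st.py .53 -.106 .13
```

```text
11.8 [  7.9  22.1   1.3 126.5 -50.6   9.3 144.4] [ 0.5488 -0.1081  0.1586] [-80.6  63.7   6.1] [-0.4  0.3  0.6]
[[ 0.441 -0.897  0.04 ]
 [ 0.047  0.067  0.997]
 [-0.896 -0.438  0.072]]
shift mm for target [17.4 29.5 -0.8]
```

step_arm --series '[{"grip": 0, "translation": [16, 22, 0], "roll": 0}, {"grip": 0, "translation": [32, 44, 0], "roll": 0}]'

```text
clock: 12.0
ee_pos: [0.5329, -0.1093, 0.1359]
tool_rot: [-78.4, 66.1, 8.2]
contact_force: [-0.6, -0.2, 0.2]
finger_gap: -0.0
```

step_arm --series '[{"grip": 0, "translation": [16, 20, 0], "roll": 0}, {"grip": 0, "translation": [32, 36, 0], "roll": 0}]'

```text
clock: 12.2
ee_pos: [0.5216, -0.1104, 0.1146]
tool_rot: [-76.0, 68.3, 10.6]
contact_force: [-0.3, 0.3, -1.1]
finger_gap: -0.0
```

```bash
python3 st.py .54 -.106 .105
```

```text
12.2 [ 11.3  26.   -1.3 127.5 -49.2   9.3 144.4] [ 0.5216 -0.1104  0.1146] [-76.   68.3  10.6] [-0.3  0.3 -1.1]
[[ 0.364 -0.931  0.041]
 [ 0.068  0.071  0.995]
 [-0.929 -0.359  0.089]]
shift mm for target [ 16.  -13.4   4.3]
```

step_arm --series '[{"grip": 0, "translation": [8, -4, 1], "roll": 0}, {"grip": 0, "translation": [16, -12, 3], "roll": 0}, {"grip": 0, "translation": [22, -20, 4], "roll": 0}, {"grip": 0, "translation": [23, -26, 4], "roll": 0}, {"grip": 0, "translation": [23, -26, 4], "roll": 0}]'

```text
clock: 12.7
ee_pos: [0.5553, -0.1064, 0.1031]
tool_rot: [-76.1, 68.3, 10.6]
contact_force: [0.1, 0.8, 0.2]
finger_gap: -0.0003
```

```bash
cat > pic.py <<'E'
from h import *
import sys
t=sys.argv[1];a=[]
for n,b in(("side",(120,250,225,345)),("top",(150,280,230,360))):
    p,d=get_image(n);c=p[b[0]:b[1],b[2]:b[3],::-1];a.append(cv2.resize(c,(390,420),interpolation=cv2.INTER_CUBIC))
cv2.imwrite(f"pics/z{t}.png",np.hstack(a))
E
python3 pic.py a; python3 st.py .573 -.106 .105
```

```text
12.8 [  8.4  29.3   0.9 123.7 -49.9   9.9 143.8] [ 0.5543 -0.1065  0.1031] [-76.1  68.3  10.6] [-0.3 -0.2  0.9]
[[ 0.364 -0.931  0.041]
 [ 0.068  0.07   0.995]
 [-0.929 -0.359  0.089]]
shift mm for target [  5.1 -18.    1.4]
```

View pics/za.png

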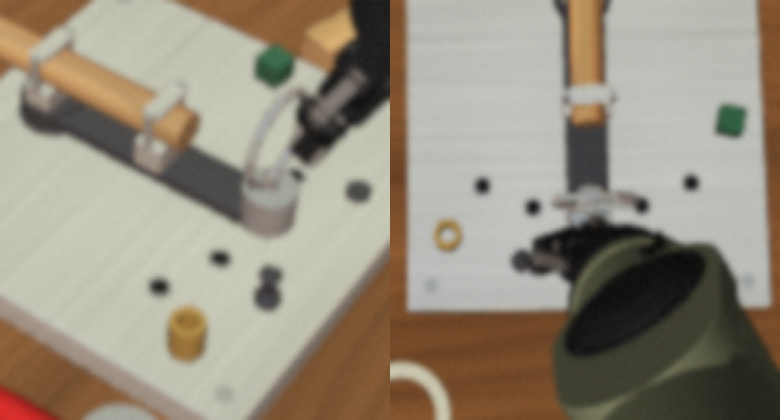

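step_arm --series '[{"grip": 0, "translation": [1, -5, 0], "roll": 0}, {"grip": 0, "translation": [3, -10, 1], "roll": 0}, {"grip": 0, "translation": [4, -15, 1], "roll": 0}, {"grip": 0, "translation": [5, -18, 1], "roll": 0}, {"grip": 0, "translation": [5, -18, 1], "roll": 0}]'

```text
clock: 13.3
ee_pos: [0.5727, -0.1063, 0.1047]
tool_rot: [-76.0, 68.3, 10.7]
contact_force: [-2.4, 0.7, 0.6]
finger_gap: 0.0002
```

```bash
python3 st.py .573 -.106 .115
```

```text
13.3 [  5.7  30.3   3.8 121.3 -48.9  11.9 142. ] [ 0.5727 -0.1063  0.1047] [-76.   68.3  10.7] [-2.4  0.7  0.6]
[[ 0.363 -0.931  0.041]
 [ 0.069  0.07   0.995]
 [-0.929 -0.358  0.089]]
shift mm for target [-9.4 -4.   1.2]
```

step_arm --series '[{"grip": 0, "translation": [-3, -1, 0], "roll": 0}, {"grip": 0, "translation": [-6, -2, 0.5], "roll": 0}, {"grip": 0, "translation": [-9, -3.5, 1], "roll": 0}, {"grip": 0, "translation": [-12, -4.5, 1], "roll": 0}, {"grip": 0, "translation": [-12, -4.5, 1], "roll": 0}]'

```text
clock: 13.8
ee_pos: [0.5717, -0.1062, 0.1175]
tool_rot: [-75.9, 68.4, 10.8]
contact_force: [-7.2, -0.5, -7.4]
finger_gap: -0.0002
```

```bash
python3 st.py .573 -.106 .135; python3 pic.py b
```

```text
13.8 [  3.6  29.    6.6 121.1 -47.6  14.  140.4] [ 0.5717 -0.1062  0.1175] [-75.9  68.4  10.8] [-7.2 -0.5 -7.4]
[[ 0.361 -0.932  0.04 ]
 [ 0.069  0.07   0.995]
 [-0.93  -0.357  0.09 ]]
shift mm for target [-15.8  -7.4   1.8]
```

View pics/zb.png

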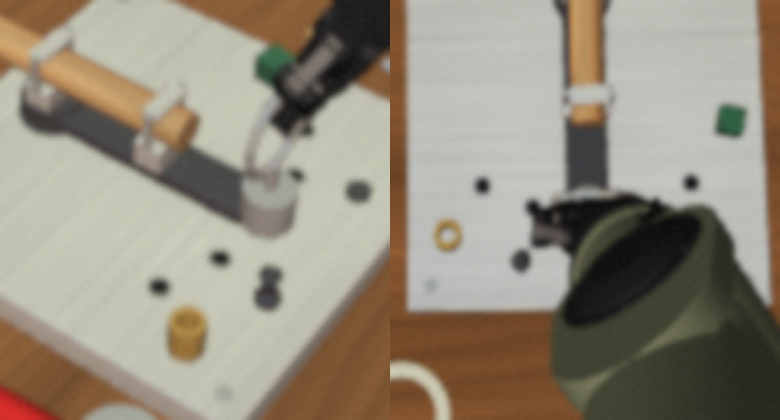

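step_arm --series '[{"grip": 0, "translation": [-3, -1.5, 0], "roll": 0}, {"grip": 0, "translation": [-6, -3, 0.5], "roll": 0}, {"grip": 0, "translation": [-9, -4.5, 1], "roll": 0}, {"grip": 0, "translation": [-11, -5.5, 1], "roll": 0}, {"grip": 0, "translation": [-11, -5.5, 1], "roll": 0}]'

```text
clock: 14.4
ee_pos: [0.5713, -0.106, 0.1291]
tool_rot: [-75.7, 68.6, 11.0]
contact_force: [-11.2, 0.3, -9.1]
finger_gap: 0.0002
```

```bash
python3 pic.py c; python3 st.py .579 -.0595 .129
```

```text
14.5 [  1.5  27.9   9.3 120.7 -46.1  16.1 138.6] [ 0.5714 -0.106   0.129 ] [-75.7  68.6  11. ] [-8.4 -0.5 -9.3]
[[ 0.359 -0.933  0.04 ]
 [ 0.07   0.07   0.995]
 [-0.931 -0.354  0.09 ]]
shift mm for target [ 6.  -3.9 46.6]
```

View pics/zc.png

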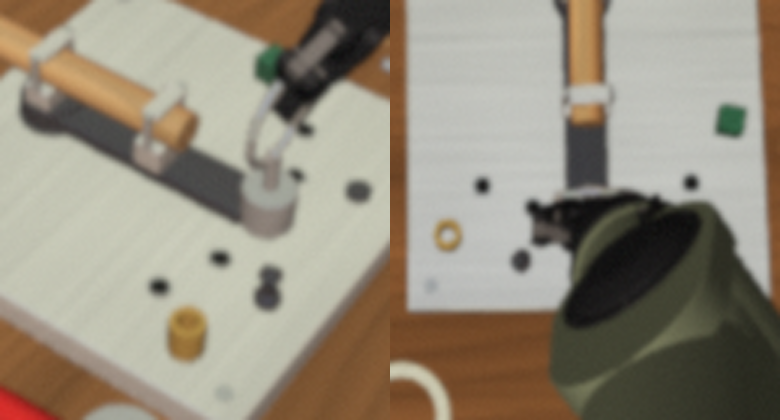

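step_arm --series '[{"grip": 0, "translation": [0.2, 0.2, 3], "roll": 0.01}, {"grip": 0, "translation": [0.6, 0.5, 8], "roll": 0.03}, {"grip": 0, "translation": [1.1, 0.6, 13], "roll": 0.05}, {"grip": 0, "translation": [1.5, 0.6, 18], "roll": 0.07}, {"grip": 0, "translation": [2.0, 0.5, 23], "roll": 0.1}, {"grip": 0, "translation": [2.6, 0.3, 28], "roll": 0.12}, {"grip": 0, "translation": [3.2, 0, 33], "roll": 0.14}, {"grip": 0, "translation": [3.9, -0.6, 38], "roll": 0.16}, {"grip": 0, "translation": [4.6, -1.2, 43], "roll": 0.18}, {"grip": 0, "translation": [5.2, -1.6, 46.5], "roll": 0.2}, {"grip": 0, "translation": [5.4, -1.9, 48], "roll": 0.2}, {"grip": 0, "translation": [5.4, -1.9, 48], "roll": 0.2}]'

```text
clock: 15.7
ee_pos: [0.5757, -0.0568, 0.1283]
tool_rot: [-64.0, 68.7, 11.4]
contact_force: [-9.0, 2.6, -9.1]
finger_gap: 0.0002
```

```bash
python3 pic.py d; python3 st.py
```

```text
15.8 [ -8.2  28.   14.2 121.7 -50.1  15.5 125.3] [ 0.5757 -0.057   0.1283] [-64.   68.7  11.4] [-8.   2.1 -8.9]
[[ 0.356 -0.907  0.224]
 [ 0.071  0.265  0.962]
 [-0.932 -0.326  0.159]]
```

View pics/zd.png

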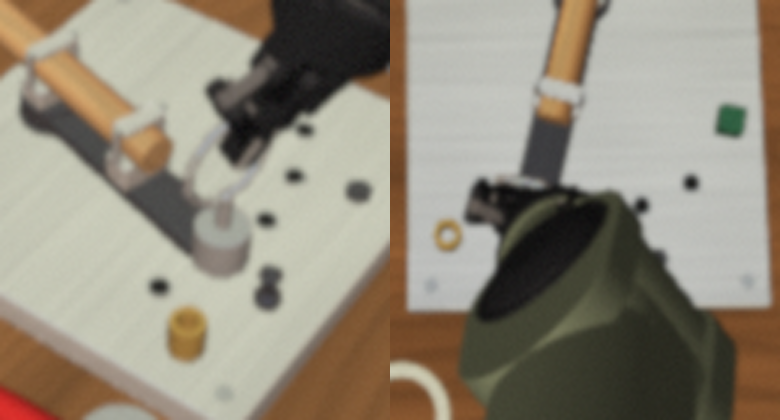

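```bash
cat > ang.py <<'E'
from h import *
import sys
PV=np.array([.7552,-.1040])
def ang(p):
    g=cv2.cvtColor(p,cv2.COLOR_RGB2HSV);m=((g[:,:,0]>8)&(g[:,:,0]<22)&(g[:,:,1]>90)&(g[:,:,2]>150)).astype(np.uint8)
    k=np.zeros_like(m);k[100:190,270:325]=1;m*=k
    n,l,st,c=cv2.connectedComponentsWithStats(m)
    keep=[i for i in range(1,n) if st[i,4]>60];vv,uu=np.nonzero(np.isin(l,keep))
    P=np.array([ray("top",(u,v),.08)[:2] for u,v in zip(uu,vv)],np.float32)
    vx,vy,x0,y0=cv2.fitLine(P,cv2.DIST_HUBER,0,.001,.001).ravel()
    t=-np.arctan2(-vy*np.sign(vx),abs(vx)) 
    off=(PV-np.array([x0,y0]))@np.array([-vy,vx])
    return np.degrees(t),off*1000,len(uu)
if __name__=="__main__":
    print("initial",ang(np.load("top0.npz")["p"]))
    p,d=get_image("top");print("now",ang(p))
E
python3 ang.py; python3 - <<'E'
from h import *
for a,b in((270,190),(220,228)): print(ray("side",(225+a*120/390,120+b*130/420),.062))
E
```

```text
initial (np.float32(0.30000338), np.float64(-3.5458796546779108), 558)
now (np.float32(-14.658132), np.float64(-2.8578728111765517), 585)
[ 0.57208238 -0.10450886  0.062     ]
[ 0.57935    -0.05733314  0.062     ]
```

step_arm --series '[{"grip": 0, "translation": [2, 0.7, -0.3], "roll": 0}, {"grip": 0, "translation": [5, 1.7, -0.8], "roll": 0}, {"grip": 0, "translation": [8, 2.8, -1.3], "roll": 0}, {"grip": 0, "translation": [11, 3.8, -1.8], "roll": 0}, {"grip": 0, "translation": [14, 5, -2.3], "roll": 0}, {"grip": 0, "translation": [17, 6, -2.8], "roll": 0}, {"grip": 0, "translation": [20, 7, -3.3], "roll": 0}, {"grip": 0, "translation": [23, 8, -3.8], "roll": 0}, {"grip": 0, "translation": [23, 8, -3.8], "roll": 0}]'

```text
clock: 16.75
ee_pos: [0.576, -0.0571, 0.1036]
tool_rot: [-64.0, 68.7, 11.3]
contact_force: [0.2, 0.1, -0.4]
finger_gap: -0.0002
```

```bash
python3 pic.py e; python3 st.py .545 -.057 .098; python3 ang.py
```

```text
16.85 [ -4.1  30.3   8.8 122.3 -54.3  11.7 130. ] [ 0.5759 -0.0571  0.1039] [-64.   68.7  11.3] [0.1 0.1 0.6]
[[ 0.356 -0.907  0.224]
 [ 0.071  0.266  0.961]
 [-0.932 -0.326  0.159]]
shift mm for target [-5.6 30.  -7.8]
initial (np.float32(0.30000338), np.float64(-3.5458796546779108), 558)
now (np.float32(-14.72149), np.float64(-2.8615634407479535), 585)
```

View pics/ze.png

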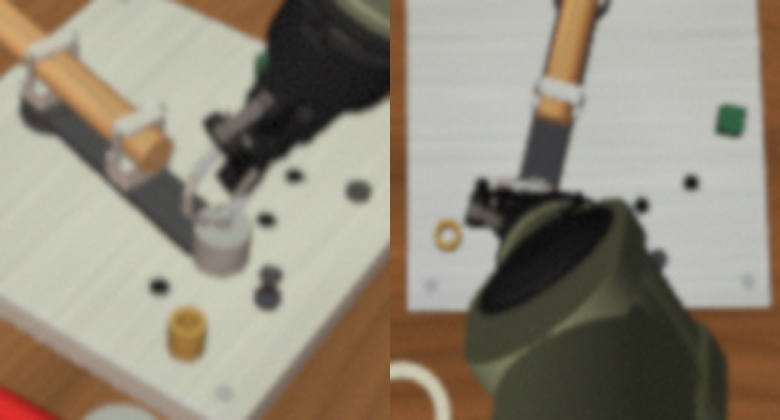

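step_arm --series '[{"grip": 0, "translation": [-0.5, 4, -0.6], "roll": 0}, {"grip": 0, "translation": [-1, 8, -1.2], "roll": 0}, {"grip": 0, "translation": [-1.5, 12, -1.8], "roll": 0}]'

```text
clock: 17.2
ee_pos: [0.5636, -0.0557, 0.101]
tool_rot: [-64.0, 68.7, 11.3]
contact_force: [-0.1, 0.7, 0.0]
finger_gap: -0.0001
```

```bash
python3 st.py .545 -.057 .1
```

```text
17.2 [ -3.2  29.8   7.5 124.  -57.5  10.3 133.4] [ 0.5636 -0.0557  0.101 ] [-64.   68.7  11.3] [-0.1  0.7  0. ]
[[ 0.356 -0.907  0.224]
 [ 0.071  0.265  0.961]
 [-0.932 -0.326  0.159]]
shift mm for target [-5.8 16.9 -5.6]
```

step_arm --series '[{"grip": 0, "translation": [-1.5, 5, -1.2], "roll": 0}, {"grip": 0, "translation": [-3, 10, -2.5], "roll": 0}, {"grip": 0, "translation": [-4.5, 15, -3.8], "roll": 0}, {"grip": 0, "translation": [-6, 20, -5], "roll": 0}, {"grip": 0, "translation": [-7.5, 25, -6], "roll": 0}]'

```text
clock: 17.7
ee_pos: [0.5367, -0.0554, 0.0996]
tool_rot: [-63.8, 68.8, 11.4]
contact_force: [0.7, 0.3, 0.5]
finger_gap: 0.0003
```

```bash
python3 st.py .50 -.06 .17
```

```text
17.7 [ -3.1  28.4   7.4 127.7 -68.2   9.2 144.4] [ 0.5367 -0.0554  0.0996] [-63.8  68.8  11.4] [0.7 0.3 0.5]
[[ 0.354 -0.907  0.226]
 [ 0.071  0.267  0.961]
 [-0.932 -0.324  0.159]]
shift mm for target [-78.9   9.3  -1.5]
```

step_arm --series '[{"grip": 0, "translation": [-12, 4, 0], "roll": 0}, {"grip": 0, "translation": [-28, 8, 0], "roll": 0}, {"grip": 0, "translation": [-48, 12, -1], "roll": 0}, {"grip": 0, "translation": [-70, 14, -1], "roll": 0}, {"grip": 0, "translation": [-95, 14, -1], "roll": 0}, {"grip": 0, "translation": [-120, 14, -1], "roll": 0}, {"grip": 0, "translation": [-135, 14, -1], "roll": 0}, {"grip": 0, "translation": [-135, 14, -1], "roll": 0}]'

```text
clock: 18.5
ee_pos: [0.476, -0.0621, 0.2222]
tool_rot: [-63.8, 68.7, 11.5]
contact_force: [1.4, 1.0, -0.2]
finger_gap: 0.0
```

```bash
python3 pic.py f; python3 st.py; python3 ang.py;python3 - <<'E'
from h import *
p,_=get_image("side");cv2.imwrite("pics/side9.png",p[:,:,::-1])
E
```

```text
18.6 [-31.3  11.8  41.1 130.7 -37.5  24.5 115.4] [ 0.476  -0.0616  0.2207] [-63.8  68.8  11.5] [ 0.7  0.6 -1.1]
[[ 0.355 -0.908  0.224]
 [ 0.072  0.266  0.961]
 [-0.932 -0.325  0.16 ]]
initial (np.float32(0.30000338), np.float64(-3.5458796546779108), 558)
now (np.float32(-14.633703), np.float64(-3.042442964348226), 563)
```

View pics/zf.png

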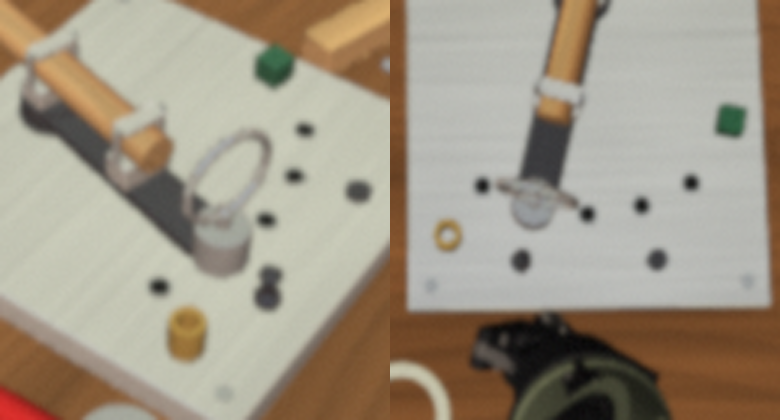

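View pics/side9.png

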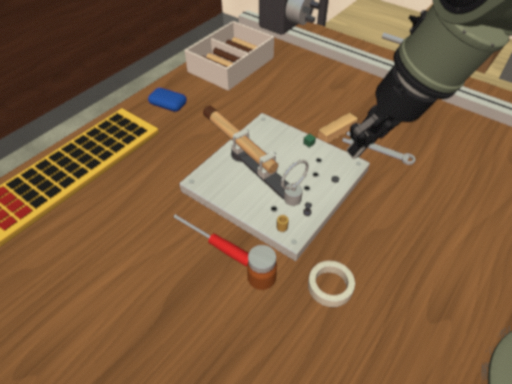

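```bash
python3 - <<'E'
from h import *
c=np.array([.5808,-.0595]);y=np.array([np.sin(np.radians(14.3)),np.cos(np.radians(14.3))])
for lift in(0,.013):
    a=np.linspace(0,2*np.pi,181);P=[proj("side",[*(c+.033*np.cos(t)*y),.105+lift+.033*np.sin(t)]) for t in a];P=np.array(P)
    print(lift,"min v",P[:,1].min().round(1),"u there",P[P[:,1].argmin(),0].round(1),"umax",P[:,0].max().round(1),"umin",P[:,0].min().round(1))
p=cv2.imread("pics/side9.png");cv2.imwrite("pics/ring.png",cv2.resize(p[150:215,270:325],None,fx=9,fy=9,interpolation=cv2.INTER_CUBIC))
E
```

```text
0 min v 161.3 u there 301.7 umax 306.3 umin 281.4
0.013 min v 156.5 u there 301.8 umax 306.9 umin 281.7
```

View pics/ring.png

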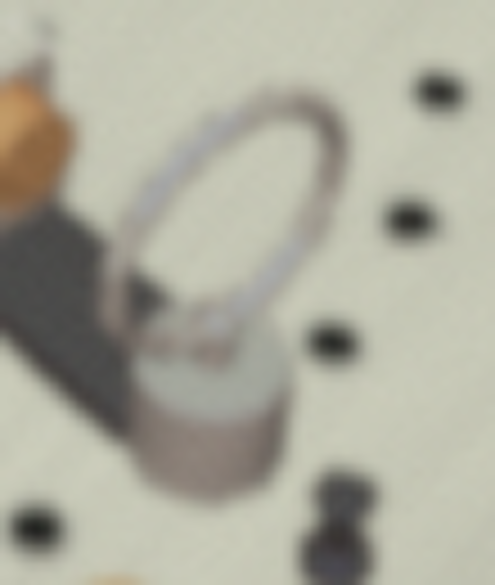

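```bash
python3 -c "
from bench import *
print(finish_job())"
```

```text
the job is handed in; nothing more can be done
None
```

The pin is home in the hole beside the pointed marker peg, on the robot's left, and I handed the job in at about 18.7 s. One force reading early on passed 120 N, and I can't tell whether it counts as a failure.

- **How it was done:** The moves can't tilt the tool directly. I tilted it forward about 21° by driving the arm against its reach limits in short calls. I then put the closed fingertips through the ring from the robot's side and lifted the pin about 20 mm; the ring pushed back with about 9 N down and 8–11 N sideways, and nothing was pinched. I swung the arm one hole over, lowered the pin until the force was zero, and backed out.
- **Last checks:**
  - The arm had turned 14.9° from the start in the final top view, against 15° nominal.
  - The ring's top is at row 160.9 in the side view; 161.3 means fully home, and 156.5 would mean sitting up on the plate.
  - The gripper is clear, about 0.1 m back from the jig's ring and 0.22 m up, with contact force near zero.
  - By eye, the loose things look where they were; I didn't measure them.
- **What went wrong:** At 7.8 s, in free air before I touched the jig, the arm ran fast into its joint limits. The reported contact force read about 129 N for one reading (the wrist limit is 120 N), and joint 3 read 81.6° against its 81.53° limit. The force was back to about 1 N at 7.9 s.

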